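# Pack the veneer sample crate

### The arm

A 7-joint arm with a two-finger parallel gripper is mounted at the origin on the work surface. World frame = base frame: x ahead of the robot, y to its left, z up, the work surface at z = 0. Lengths are in m, angles in rad, forces in N, time in s.
With the tool pointing down it reaches from about 0.425 to 0.925 m from the base axis. Payload 6.8 kg.
Tool frame: the origin (TCP) lies on the mounting face of the last link; the fingertips stand 173 mm ahead of it and the grasp point (between the pads) lies 155 mm ahead of it; y points along the fingers, x is the direction in which the jaws open and shut, and the axes are right-handed (so a half turn about y gives the same grasp; the last joint's range is limited). The gripper opens to 85 mm and grips with 20 to 120 N. Pads are 22 mm wide; open, the fingers measure 114 mm over their backs; the gripper's body (76 mm by 85 mm) begins 54 mm behind the grasp point. The pads swing forward as they close: fully open they stand 13 mm farther back than shut.
Start: joints at [-1.4, 0.477, 0.022, 1.555, -0.011, 1.109, -0.083], TCP at [0.186, 0.649, 0.405] pointing down, gripper open.
Joint ranges: [-2.96, 2.96], [-0.34, 2.1], [-1.41, 1.46], [0.24, 2.44], [-1.37, 4.51], [0.17, 1.92], [-2.96, 2.96]. Speed limits (rad/s): [2.39, 2.39, 3.14, 3.14, 3.14, 3.14, 3.14].

### API

Orientations are given as a rotation vector (axis times angle).
In Python, from bench import r gives the robot as it stands.
- The arm moves only by the tool step_arm, never from a script. Its arguments are lists of equal length, an entry for each row: "xyz": the shift along the tool's x, y, z scaled (see below), a list of three; "rotation": the turn, a rotation vector about the tool's x, y, z scaled (see below), a list of three. A call has 1 to 20 rows; each row is the pose to reach, as a shift and turn from the pose measured when the call began, along the tool's axes at that moment; what a row does not reach only later rows make up. The controller multiplies each number of a shift by 30 cm and each number of a turn by 90 degrees. A row lasts 1/8 s, in which the tool goes at most 62.5 mm and 10.7 degrees, less where a joint would pass 70% of its speed; a pose out of reach is approached as far as the arm can. A call with a number of a shift or a turn outside -1 to 1 is refused whole. A call with a gripper value outside its range is refused whole. "grip" is the closure, from 0 (fully open) to 1 (shut), set as the call begins (left out, the last holds). The fingers move at their own pace and stop on an object; "force" is the grip in N (left out, the last holds). Time passes only in rows, so rows that repeat a pose let the fingers close. It gives the time, the measured TCP pose, the force and the opening at its end, in the units of the state.
- r.get_obs(): the state, without advancing time (a new reading comes with each control period).
- r.grab_frame(name): name is "side" or "top"; returns a dict with "pixels" (384x512x3 uint8, red, green, blue), "fx", "fy", "cx", "cy" (pixels), "position" and "attitude" of the camera in the world. Camera axes: x right, y down, z forward; pixel columns grow to the right and rows downward; lengths in m; the calibration is good to about 2 mm. A picture is of the moment at which its call begins. There is no depth.
- r.hand_in(): hands the job in, once; it reports no verdict.
The state is a dict: "clock": time; "joints": joint angles; "qvel": joint speeds; "tau": joint torques, N m; "tcp_pos": TCP position; "orientation": TCP orientation; "contact_force": force on the tool from outside, world axes, zero at the start; "moment": the same for the moment, N m; "grip_width": finger opening in m.
Only numpy, scipy, OpenCV 4.12 (cv2) and the standard library are available. Lean on these libraries where they do the work, as an engineer would, in place of code of your own. Each camera call takes 0.05 s, during which the arm holds its last target.

### The job

Pack the customer's crate: slide every dark veneer panel up out of the grooved rack and lower it, without dropping it, to stand on edge in a panel slot of the crate, one per slot, and stand every bottle upright in a square cell of the crate, one per cell, in any order. Leave the light panel in the rack, and leave the tape measure, the try square and the hammer where they are.

Things in the scene. Friction and masses are not known exactly. Their poses are not given: they have to be found in the camera images.
- rack: Fixed blue-grey painted wooden block with four parallel grooves, 124 x 236 mm, 50 mm high; origin under its centre, x along the grooves, y across them, z up. Each groove is 104 mm long, 11 mm wide and 40 mm deep (floor 10 mm above the bench), closed at both ends; groove centres are 58 mm apart, at y = -87, -29, 29, 87 mm.
- crate: Fixed pale wooden crate with a dark floor, 192 (x) by 222 mm (y), 55 mm high, floor 8 mm thick; origin under its centre, z up. On its -x side (towards the robot) a row of three square cells, 66 x 66 mm inside, for bottles; on its +x side three slots, 108 mm long along x, 18 mm wide, 47 mm deep, for panels. Both rows have a pitch of 72 mm along y. Thick wood lies between the slots.
- light_panel: Cream-coloured sample panel, same size as the dark ones and standing in the same rack: it stays there.
- bottle_cell0 (a point): centre of the floor of this square bottle cell (8 mm above the bench); axes as the crate's
- panel_slot0 (a point): centre of the floor of this panel slot (8 mm above the bench); axes as the crate's
- bottle_cell1 (a point): centre of the floor of this square bottle cell (8 mm above the bench); axes as the crate's
- panel_slot1 (a point): centre of the floor of this panel slot (8 mm above the bench); axes as the crate's
- bottle_cell2 (a point): centre of the floor of this square bottle cell (8 mm above the bench); axes as the crate's
- panel_slot2 (a point): centre of the floor of this panel slot (8 mm above the bench); axes as the crate's
- dark_panel1: Dark brown veneered sample panel, 100 mm wide (its x), 8 mm thick (its y), 110 mm tall (its z), about 70 g; origin at the centre of its bottom edge. Starts upright in a rack groove, the upper 70 mm standing out. May be absent.
- dark_panel2: Dark brown veneered sample panel, 100 mm wide (its x), 8 mm thick (its y), 110 mm tall (its z), about 70 g; origin at the centre of its bottom edge. Starts upright in a rack groove, the upper 70 mm standing out. May be absent.
- dark_panel3: Dark brown veneered sample panel, 100 mm wide (its x), 8 mm thick (its y), 110 mm tall (its z), about 70 g; origin at the centre of its bottom edge. Starts upright in a rack groove, the upper 70 mm standing out. May be absent.
- bottle1: Bottle of wood finish or glue (yellow, red cap), 112 mm tall, about 260 g: body 56 mm in diameter up to 64 mm, shoulder, then a cap 34 mm in diameter from 78 to 112 mm; origin at the centre of its base, z up. Starts upright on the bench. May be absent.
- bottle2: Bottle of wood finish or glue (blue, black cap), 112 mm tall, about 260 g: body 56 mm in diameter up to 64 mm, shoulder, then a cap 34 mm in diameter from 78 to 112 mm; origin at the centre of its base, z up. Starts upright on the bench. May be absent.
- bottle3: Bottle of wood finish or glue (amber, white cap), 112 mm tall, about 260 g: body 56 mm in diameter up to 64 mm, shoulder, then a cap 34 mm in diameter from 78 to 112 mm; origin at the centre of its base, z up. Starts upright on the bench. May be absent.
- tape_measure: Blue tape measure, 70 x 42 x 65 mm, a bystander; origin under its centre.
- try_square: Try square with dark stock 150 mm and steel blade 200 mm lying on the bench, a bystander; origin under the middle of its stock.
- hammer: Hammer lying on the bench, about 280 mm long, a bystander.

How it is judged:
By the outcome, as a careful person would: the job done as asked, in the order asked, and still so for the second after the job is handed in, with the robot touching nothing.
Of dark_panel1, dark_panel2, dark_panel3 only 2 to 3 are there at a start; the rules pass over those that are not, and their reading is None.
Of bottle1, bottle2, bottle3 only 2 to 3 are there at a start; the rules pass over those that are not, and their reading is None.
At some moment in a run one of bottle1, bottle2, bottle3 may be knocked a few centimetres aside while the robot is not near it.
It also fails if it takes over 210 s, if anything falls off the work surface, if the arm or the gripper's body presses on something with over 40 N, if the wrist force passes 120 N, or if a joint passes its speed limit or range.

## Working session

There is one attempt and no reset: what is moved stays moved. The work goes in short steps, Python scripts to look and compute and a tool call to move; the robot and the scene stay as the last step left them, time stands still between calls to the robot, and variables do not carry over. Pictures are saved under pics/ and viewed, and the job is handed in when it is done.

Besides the shell and the picture viewer there is one more tool, called after ">>>" as name(argument=value, ...) on one line, values as JSON. step_arm: Moves the arm, as the interface text tells. Its arguments: {"type":"object","properties":{"xyz":{"type":"array"},"rotation":{"type":"array"},"grip":{"type":"number"},"force":{"type":"number"}},"required":["xyz","rotation"]}

```bash
ls; mkdir -p pics
python3 - <<'E'
from bench import r
import cv2
o=r.get_obs(); print({k:o[k] for k in('clock','tcp_pos','orientation','grip_width','contact_force')})
for n in('top','side'):
    f=r.grab_frame(n); print(n,f['fx'],f['fy'],f['cx'],f['cy'],f['position'],f['attitude'])
    cv2.imwrite(f'pics/{n}0.png',f['pixels'][:,:,::-1])
E
```

```text
pics
{'clock': 0.0, 'tcp_pos': array([0.18567335, 0.64866175, 0.40371534]), 'orientation': array([-1.32953113, -1.00041898,  1.00274038]), 'grip_width': 0.08549420278009762, 'contact_force': array([ 0.07479724,  0.24326203, -0.84059668])}
top 361.71445832282166 361.71445832282166 255.0099098795321 187.22846088933753 [ 0.35297698 -0.00674255  1.13124714] [-2.13961089  2.08798115 -0.19960535]
side 476.476206392596 476.476206392596 246.82722913012765 192.50213459126 [-0.04134186 -1.14274111  0.80512042] [-2.05995468  0.51618735 -0.31311862]
```

View pics/top0.png

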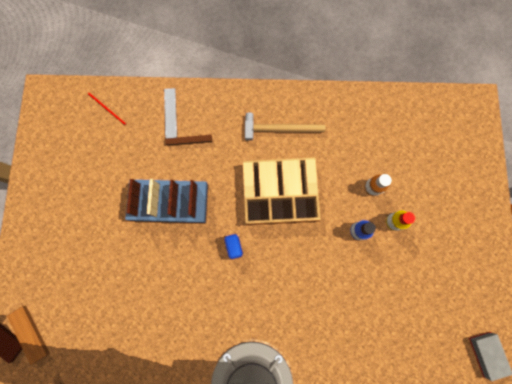

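View pics/side0.png

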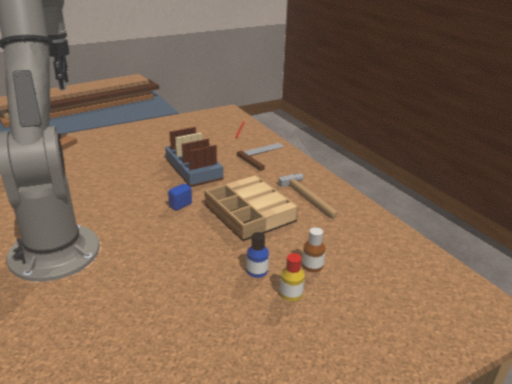

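Run:
```python
from bench import r
from scipy.spatial.transform import Rotation as R
o=r.get_obs(); print(R.from_rotvec(o['orientation']).as_matrix().round(3))
```

```text
[[ 0.275 -0.    -0.961]
 [ 0.961 -0.002  0.275]
 [-0.002 -1.    -0.   ]]
```

```bash
cat > h.py <<'E'
from bench import r
import cv2, numpy as np
from scipy.spatial.transform import Rotation as R
def grab(n,save=None):
    f=r.grab_frame(n)
    if save: cv2.imwrite(f'pics/{save}.png',f['pixels'][:,:,::-1])
    return f
def ray(f,u,v):
    d=R.from_rotvec(f['attitude']).apply(np.array([(u-f['cx'])/f['fx'],(v-f['cy'])/f['fy'],1.]))
    return np.array(f['position']),d
def onz(f,u,v,z):
    p,d=ray(f,u,v); return p+d*(z-p[2])/d[2]
def proj(f,P):
    q=R.from_rotvec(f['attitude']).inv().apply(np.asarray(P)-f['position'])
    return np.array([f['fx']*q[...,0]/q[...,2]+f['cx'],f['fy']*q[...,1]/q[...,2]+f['cy']]).T
def crop(f,x0,y0,x1,y1,k,name):
    im=f['pixels'][y0:y1,x0:x1,::-1]; cv2.imwrite(f'pics/{name}.png',cv2.resize(im,None,fx=k,fy=k,interpolation=cv2.INTER_CUBIC))
def go(pos,jaw,fine=False):
    """needed shift (units) and turn (units) from present pose to TCP pos with tool down, jaw angle (rad) of tool x in world"""
    o=r.get_obs(); A=R.from_rotvec(o['orientation'])
    s=A.inv().apply(np.array(pos)-o['tcp_pos'])/0.3
    best=None
    for j in(jaw,jaw+np.pi):
        c,si=np.cos(j),np.sin(j)
        T=R.from_matrix(np.array([[c,si,0],[0,0,-1],[-si,c,0]]).T)
        # columns: x=(c,s,0), y=(0,0,-1), z=x cross y
        M=np.array([[c,si,0],[0,0,-1.],np.cross([c,si,0],[0,0,-1.])]).T
        t=(A.inv()*R.from_matrix(M)).as_rotvec()/(np.pi/2)
        if best is None or np.linalg.norm(t)<np.linalg.norm(best): best=t
        
    print('t',round(o['clock'],2),'tcp',o['tcp_pos'].round(4),'shift',s.round(3),'turn',best.round(3),'w',round(o['grip_width'],4),'q',np.round(o['joints'],2),'F',np.round(o['contact_force'],1))
E
python3 - <<'E'
from h import *
f=grab('top'); crop(f,115,165,215,235,8,'rack'); crop(f,230,145,330,235,6,'crate'); crop(f,340,160,430,250,6,'bot')
E
```

```text
(no output)
```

View pics/rack.png

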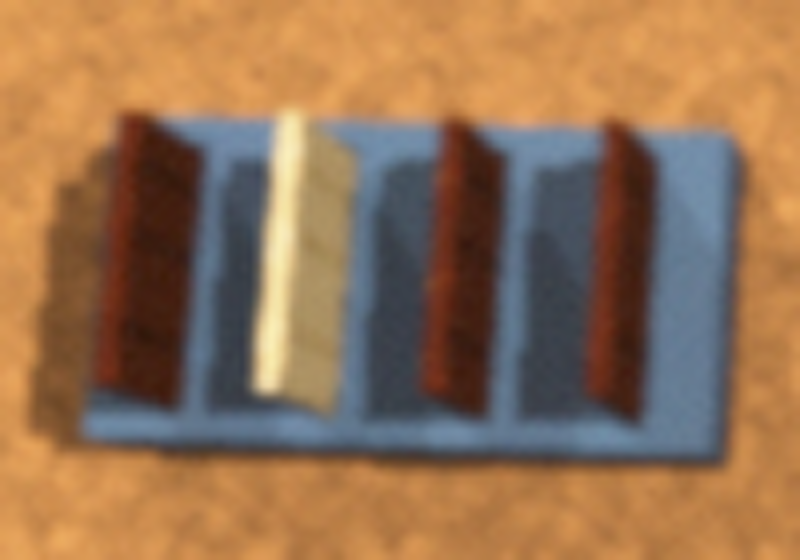

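View pics/crate.png

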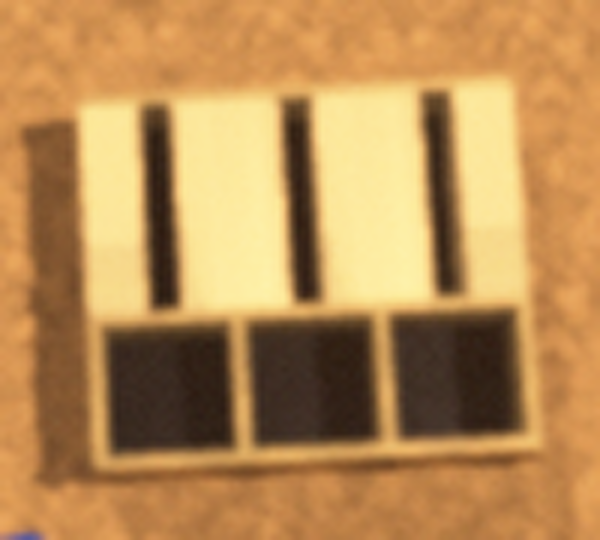

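View pics/bot.png

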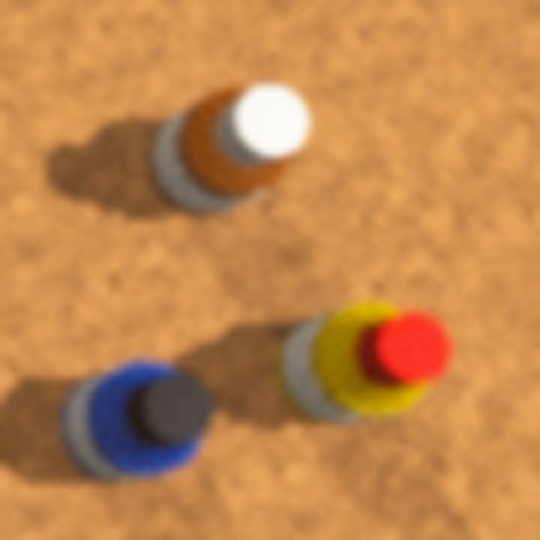

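```bash
cat > m.py <<'E'
from h import *
f=grab('top')
def C(x0,y0,k,p,z): return onz(f,x0+(p[0]+.5)/k-.5,y0+(p[1]+.5)/k-.5,z)[:2]
def fit(model,meas):
    m=np.array(model);q=np.array(meas);mc,qc=m.mean(0),q.mean(0)
    a=m-mc;b=q-qc
    th=np.arctan2((a[:,0]*b[:,1]-a[:,1]*b[:,0]).sum(),(a*b).sum())
    c,s=np.cos(th),np.sin(th);Rm=np.array([[c,-s],[s,c]])
    t=qc-Rm@mc
    print('pose',t.round(4),'deg',np.degrees(th).round(2),'res mm',((a@Rm.T-b)*1e3).round(1).tolist())
    return t,Rm,th
# crate: image up=+x? left=+y
pc=[((80,103),(.096,.111)),((512,80),(.096,-.111)),((545,447),(-.096,-.111)),((97,468),(-.096,.111))]
t,Rm,th=fit([b for a,b in pc],[C(230,145,6,a,.055) for a,b in pc])
for a in [(155,105),(165,307),(295,98),(307,298),(436,92),(450,293)]: print('slotend',((C(230,145,6,a,.055)-t)@Rm*1e3).round(1),C(230,145,6,a,.055).round(4))
for a in [(108,328),(235,450),(250,322),(375,446),(392,316),(520,436)]: print('cellcorner',((C(230,145,6,a,.055)-t)@Rm*1e3).round(1))
pr=[((738,133),(.062,-.118)),((722,455),(-.062,-.118)),((83,437),(-.062,.118))]
t,Rm,th=fit([b for a,b in pr],[C(115,165,8,a,.05) for a,b in pr])
for n,a,b in [('P1',(108,385),(132,118)),('L',(267,388),(290,115)),('P2',(432,385),(455,122)),('P3',(597,388),(620,125))]:
    A,B=C(115,165,8,a,.12),C(115,165,8,b,.12); d=B-A
    print(n,((A+B)/2).round(4),'local',(((A+B)/2-t)@Rm*1e3).round(1),'len',np.linalg.norm(d).round(4),'ang',np.degrees(np.arctan2(d[1],d[0])).round(1))
for n,a in [('white',(271,120)),('red',(412,346)),('black',(182,403))]: print(n,C(340,160,6,a,.112).round(4))
E
python3 m.py
```

```text
pose [ 0.5615 -0.0734] deg 4.36 res mm [[2.1, -0.1], [1.6, 0.0], [-1.3, 0.4], [-2.4, -0.3]]
slotend [90.8 72.9] [0.6465 0.0061]
slotend [-14.4  73.2] [ 0.5415 -0.0015]
slotend [90.7  0.9] [ 0.6519 -0.0656]
slotend [-13.6   1.6] [ 0.5479 -0.0729]
slotend [ 90.1 -71.5] [ 0.6568 -0.1378]
slotend [-14.8 -70.5] [ 0.5521 -0.1448]
cellcorner [-23.6 102.4]
cellcorner [-88.2  42.3]
cellcorner [-24.3  31. ]
cellcorner [-89.8 -27.3]
cellcorner [-25.  -40.5]
cellcorner [-88.6 -99.6]
pose [0.523  0.2725] deg -0.41 res mm [[0.2, 0.6], [-0.5, 1.8], [0.3, -2.5]]
P1 [0.5212 0.3607] local [-2.4 88.1] len 0.0963 ang 0.2
L [0.5226 0.3042] local [-0.7 31.7] len 0.0985 ang -0.0
P2 [0.5232 0.2455] local [  0.4 -27. ] len 0.0949 ang -0.9
P3 [0.5235 0.1868] local [  1.2 -85.8] len 0.0948 ang -1.5
white [ 0.5876 -0.3681]
red [ 0.4803 -0.4293]
black [ 0.4509 -0.3205]
```

Run:
```python
from h import *
go([.523,.187,.36],np.radians(89.5))
f=grab('side')
t=np.array([.5615,-.0734]);th=np.radians(4.36);c,s=np.cos(th),np.sin(th)
im=f['pixels'][:,:,::-1].copy(); im=cv2.resize(im,None,fx=4,fy=4,interpolation=cv2.INTER_CUBIC)
def W(t,th,l,z): 
    c,s=np.cos(th),np.sin(th); return [t[0]+c*l[0]-s*l[1],t[1]+s*l[0]+c*l[1],z]
pts=[W(t,th,l,.055) for l in[(.096,.111),(.096,-.111),(-.096,-.111),(-.096,.111)]]
for y in(-.072,0,.072): pts+= [W(t,th,l,.055) for l in[(-.018,y-.009),(.09,y-.009),(.09,y+.009),(-.018,y+.009)]]
t2=[.523,.2725];pts+=[W(t2,np.radians(-.41),l,.05) for l in[(.062,.118),(.062,-.118),(-.062,-.118),(-.062,.118)]]
pts+=[[.5876,-.3681,.112],[.4803,-.4293,.112],[.4509,-.3205,.112]]
for p in proj(f,pts):
    cv2.circle(im,(int(p[0]*4+2),int(p[1]*4+2)),4,(0,255,0),-1)
cv2.imwrite('pics/s1.png',im[470:1240,600:1340])
```

```text
t 0.2 tcp [0.1857 0.6488 0.4041] shift [-1.17   0.148 -1.505] turn [-0.    -0.172 -0.001] w 0.0855 q [-1.4   0.48  0.02  1.56 -0.01  1.11 -0.08] F [-1.3 -0.9 -0.2]
```

View pics/s1.png

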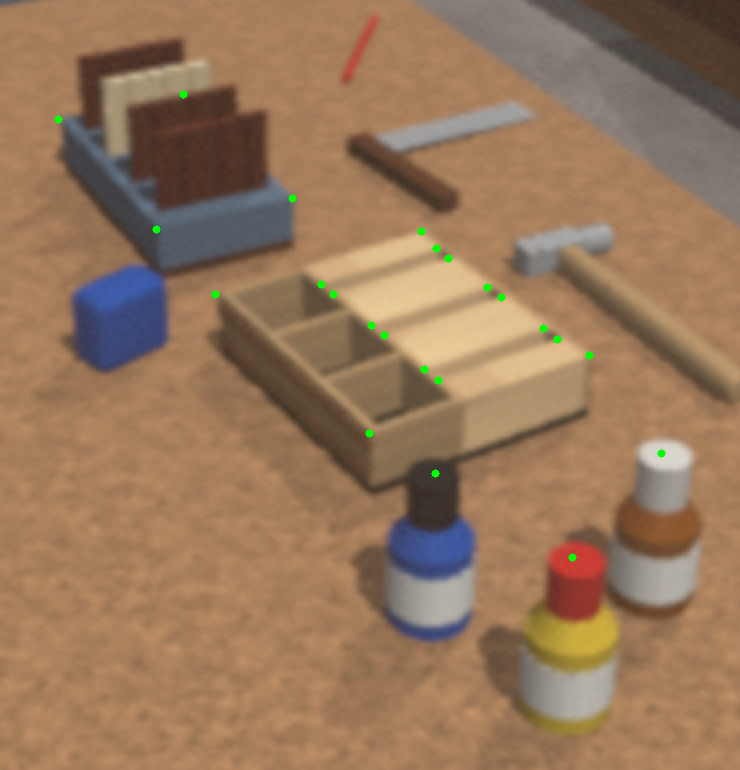

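>>> step_arm(xyz=[[-0.6,0.07,-0.76],[-0.6,0.07,-0.76],[-0.6,0.07,-0.76],[-0.6,0.07,-0.76],[-0.6,0.07,-0.76],[-0.6,0.07,-0.76]], rotation=[[0,-0.172,0],[0,-0.172,0],[0,-0.172,0],[0,-0.172,0],[0,-0.172,0],[0,-0.172,0]], grip=0.6)

```text
clock: 1.0
tcp_pos: [0.3579, 0.4096, 0.3833]
orientation: [-1.219, -1.197, 1.199]
contact_force: [-0.1, 0.7, -0.2]
grip_width: 0.0344
```

```bash
python3 -c "
from h import *
go([.523,.187,.36],np.radians(89.5))"
```

```text
t 1.0 tcp [0.3579 0.4096 0.3833] shift [-0.733  0.08  -0.562] turn [ 0.    -0.004 -0.002] w 0.0344 q [-1.    0.29  0.04  1.9  -0.01  0.96  0.6 ] F [-0.1  0.7 -0.2]
```

>>> step_arm(xyz=[[-0.733,0.08,-0.562],[-0.733,0.08,-0.562],[-0.733,0.08,-0.562],[-0.733,0.08,-0.562],[-0.733,0.08,-0.562],[-0.733,0.08,-0.562],[-0.733,0.08,-0.562]], rotation=[[0,0,0],[0,0,0],[0,0,0],[0,0,0],[0,0,0],[0,0,0],[0,0,0]], force=30)

```text
clock: 1.88
tcp_pos: [0.5226, 0.1888, 0.3599]
orientation: [-1.217, -1.199, 1.2]
contact_force: [-0.1, -0.0, 0.5]
grip_width: 0.034
```

```bash
python3 -c "
from h import *
go([.523,.187,.245],np.radians(89.5))
f=grab('top');crop(f,105,145,225,235,6,'t2');f=grab('side');crop(f,140,40,260,200,4,'s2')"
```

```text
t 1.88 tcp [0.5226 0.1888 0.3599] shift [-0.005  0.383 -0.001] turn [ 0.    -0.003 -0.001] w 0.034 q [-0.59  0.33  0.16  1.9  -0.07  0.92  1.16] F [-0.1 -0.   0.5]
```

View pics/t2.png

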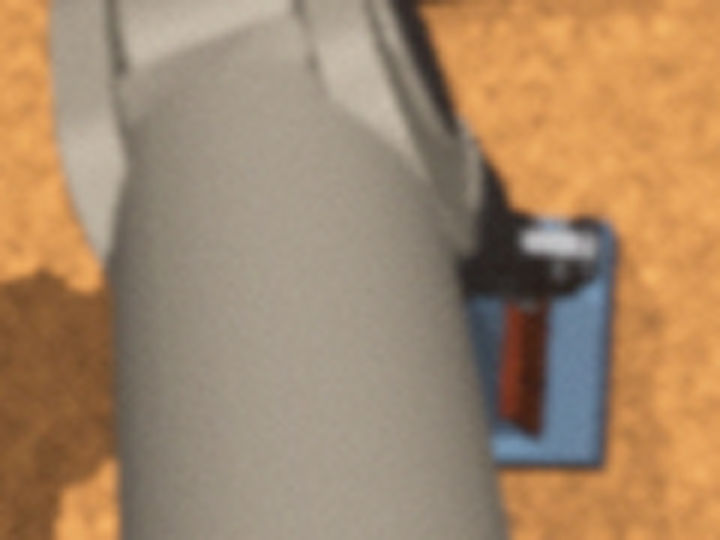

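View pics/s2.png

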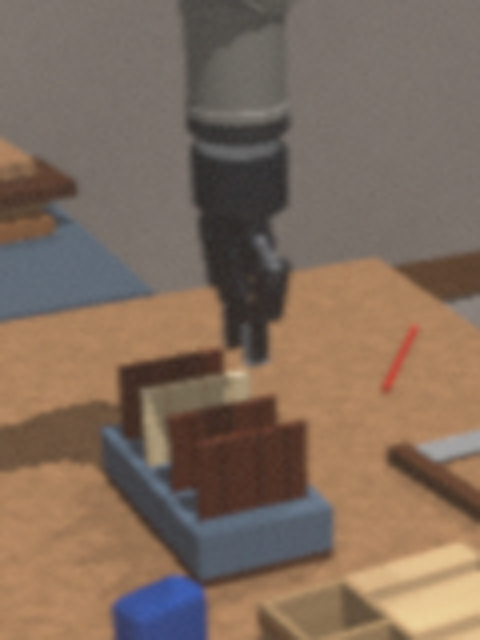

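>>> step_arm(xyz=[[-0.006,0.2,0],[-0.006,0.3,0],[-0.006,0.383,0],[-0.006,0.383,0],[-0.006,0.383,0]], rotation=[[0,0,0],[0,0,0],[0,0,0],[0,0,0],[0,0,0]])

```text
clock: 2.6
tcp_pos: [0.5225, 0.188, 0.246]
orientation: [-1.216, -1.202, 1.201]
contact_force: [-0.7, -1.7, -0.1]
grip_width: 0.0343
```

>>> step_arm(xyz=[[0,0,0],[0,0,0],[0,0,0],[0,0,0],[0,0,0],[0,0,0]], rotation=[[0,0,0],[0,0,0],[0,0,0],[0,0,0],[0,0,0],[0,0,0]], grip=1, force=30)

```text
clock: 3.35
tcp_pos: [0.5231, 0.1884, 0.2474]
orientation: [-1.216, -1.204, 1.199]
contact_force: [-1.1, -0.2, 6.4]
grip_width: 0.0077
```

>>> step_arm(xyz=[[0,-0.05,0],[0,-0.12,0],[0,-0.2,0],[0,-0.3,0],[0,-0.4,0],[0,-0.48,0],[0,-0.48,0],[0,-0.48,0]], rotation=[[0,0,0],[0,0,0],[0,0,0],[0,0,0],[0,0,0],[0,0,0],[0,0,0],[0,0,0]])

```text
clock: 4.35
tcp_pos: [0.5222, 0.1881, 0.3911]
orientation: [-1.216, -1.203, 1.199]
contact_force: [0.0, 0.7, -0.6]
grip_width: 0.0075
```

```bash
cat > loc.py <<'E'
from h import *
T=np.array([.563,-.0725]);TH=np.radians(4.36)
def cw(l): c,s=np.cos(TH),np.sin(TH); return T+np.array([c*l[0]-s*l[1],s*l[0]+c*l[1]])
slots=[cw((.036,y)) for y in(.072,0,-.072)]; cells=[cw((-.057,y)) for y in(.072,0,-.072)]
JC=np.radians(90+4.36)
E
python3 -c "
from loc import *
print(slots,cells)
go([*slots[2],.39],JC)
f=grab('side');crop(f,140,40,260,200,4,'s3');"
```

```text
[array([0.59342217, 0.00202846]), array([ 0.59889582, -0.06976317]), array([ 0.60436947, -0.14155481])] [array([ 0.5006913 , -0.00504167]), array([ 0.50616495, -0.07683331]), array([ 0.51163861, -0.14862494])]
t 4.35 tcp [0.5222 0.1881 0.3911] shift [-1.096  0.004 -0.286] turn [ 0.002 -0.055  0.   ] w 0.0075 q [-0.6   0.29  0.17  1.87 -0.06  0.98  1.16] F [ 0.   0.7 -0.6]
```

View pics/s3.png

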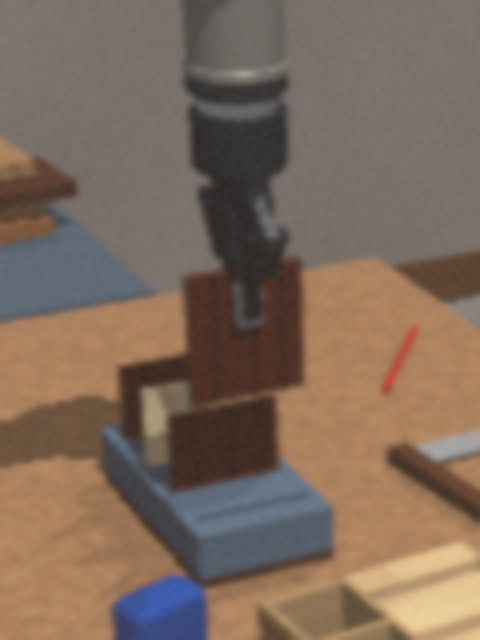

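>>> step_arm(xyz=[[-0.1,0,-0.03],[-0.3,0,-0.09],[-0.5,0,-0.13],[-0.7,0,-0.18],[-0.9,0,-0.23],[-0.99,0.0,-0.27],[-0.99,0,-0.286],[-0.99,0,-0.286]], rotation=[[0,-0.01,0],[0,-0.02,0],[0,-0.03,0],[0,-0.055,0],[0,-0.055,0],[0,-0.055,0],[0,-0.055,0],[0,-0.055,0]])

```text
clock: 5.4
tcp_pos: [0.6047, -0.1086, 0.3897]
orientation: [-1.172, -1.266, 1.265]
contact_force: [0.7, 0.7, -0.7]
grip_width: 0.0077
```

```bash
python3 -c "
from loc import *
go([*slots[2],.33],JC)"
```

```text
t 5.4 tcp [ 0.6047 -0.1086  0.3897] shift [-0.11   0.199  0.01 ] turn [0. 0. 0.] w 0.0077 q [-0.14  0.4   0.28  1.74 -0.13  1.02  1.84] F [ 0.7  0.7 -0.7]
```

>>> step_arm(xyz=[[-0.06,0,0.005],[-0.11,0.05,0.01],[-0.11,0.15,0.01],[-0.11,0.25,0.01],[-0.11,0.265,0.01],[-0.11,0.265,0.01],[-0.11,0.265,0.01]], rotation=[[0,0,0],[0,0,0],[0,0,0],[0,0,0],[0,0,0],[0,0,0],[0,0,0]])

```text
clock: 6.28
tcp_pos: [0.6047, -0.142, 0.3115]
orientation: [-1.174, -1.267, 1.264]
contact_force: [-0.1, 0.7, -0.2]
grip_width: 0.0072
```

```bash
python3 -c "
from loc import *
go([*slots[2],.247],JC)
f=grab('side');crop(f,190,100,320,250,5,'s4');f=grab('top');crop(f,230,140,330,230,6,'t4')"
```

```text
t 6.28 tcp [ 0.6047 -0.142   0.3115] shift [0.002 0.215 0.002] turn [0.001 0.    0.   ] w 0.0072 q [-0.07  0.5   0.27  1.79 -0.17  0.87  1.92] F [-0.1  0.7 -0.2]
```

View pics/s4.png

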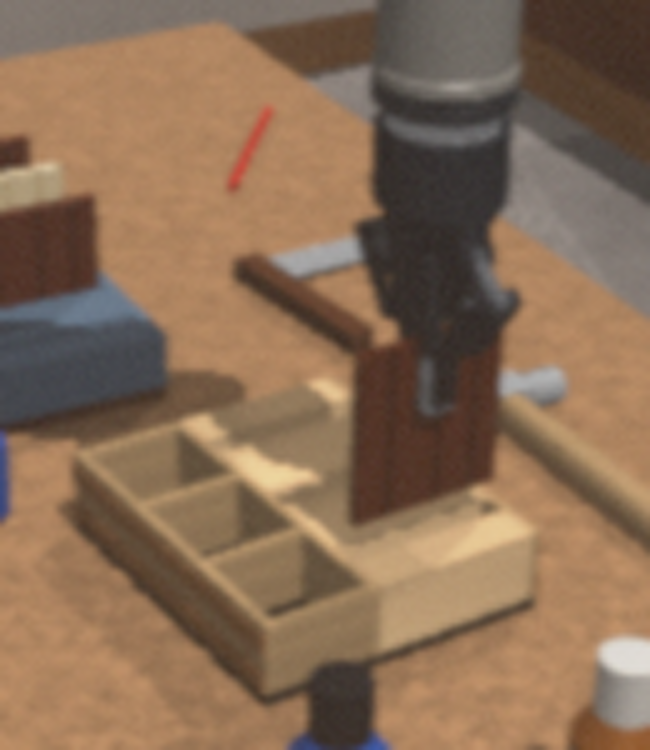

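View pics/t4.png

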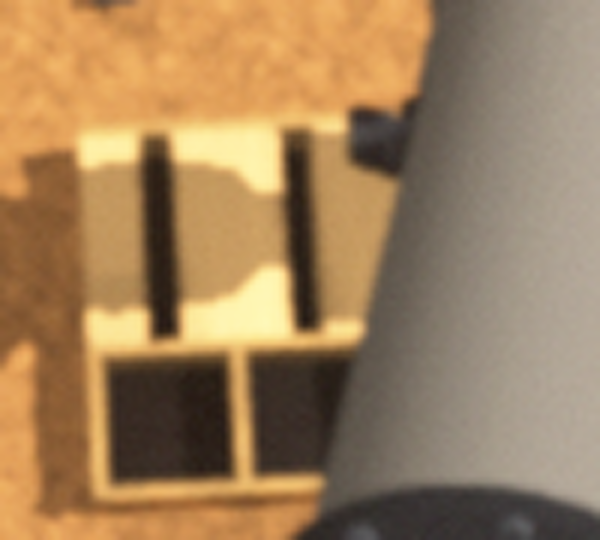

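```bash
python3 -c "
from loc import *
f=grab('side')
for y in(-.076,-.072):
  for x in(-.014,.086):
    p=proj(f,[*cw((x,y)),.075]); print(x,y,((p-[190,100])*5+2).round(0))
  print('slot ends',[((proj(f,[*cw((x,-.081)),.055])-[190,100])*5+2).round() for x in(-.018,.09)])
"
```

```text
-0.014 -0.076 [351. 526.]
0.086 -0.076 [490. 479.]
slot ends [array([349., 562.]), array([498., 510.])]
-0.014 -0.072 [347. 523.]
0.086 -0.072 [486. 476.]
slot ends [array([349., 562.]), array([498., 510.])]
```

>>> step_arm(xyz=[[0,0.04,0],[0,0.08,0],[0,0.12,0],[0,0.16,0],[0,0.19,0],[0,0.205,0],[0,0.215,0],[0,0.218,0],[0,0.218,0]], rotation=[[0,0,0],[0,0,0],[0,0,0],[0,0,0],[0,0,0],[0,0,0],[0,0,0],[0,0,0],[0,0,0]])

```text
clock: 7.55
tcp_pos: [0.6048, -0.1418, 0.2461]
orientation: [-1.173, -1.267, 1.264]
contact_force: [0.8, -0.7, -0.9]
grip_width: 0.0073
```

>>> step_arm(xyz=[[0,0.003,0],[0,0.006,0],[0,0.008,0],[0,0.008,0]], rotation=[[0,0,0],[0,0,0],[0,0,0],[0,0,0]])

```text
clock: 8.05
tcp_pos: [0.6049, -0.142, 0.2454]
orientation: [-1.174, -1.268, 1.263]
contact_force: [-4.3, 1.3, 12.3]
grip_width: 0.0076
```

Bottom contact reached (12 N up). Release and rise.

>>> step_arm(xyz=[[0,0,0],[0,0,0],[0,0,0],[0,0,0],[0,-0.1,0],[0,-0.2,0],[0,-0.35,0],[0,-0.35,0]], rotation=[[0,0,0],[0,0,0],[0,0,0],[0,0,0],[0,0,0],[0,0,0],[0,0,0],[0,0,0]], grip=0.6)

```text
clock: 9.05
tcp_pos: [0.6058, -0.1426, 0.3542]
orientation: [-1.18, -1.273, 1.26]
contact_force: [-0.1, -0.4, -0.7]
grip_width: 0.0343
```

```bash
python3 -c "
from loc import *
go([.523,.246,.36],np.radians(89.5))
f=grab('side');crop(f,190,100,320,250,5,'s5')"
```

```text
t 9.05 tcp [ 0.6058 -0.1426  0.3542] shift [ 1.313 -0.022  0.177] turn [ 0.007  0.054 -0.   ] w 0.0343 q [-0.08  0.45  0.28  1.76 -0.15  0.95  1.91] F [-0.1 -0.4 -0.7]
```

View pics/s5.png

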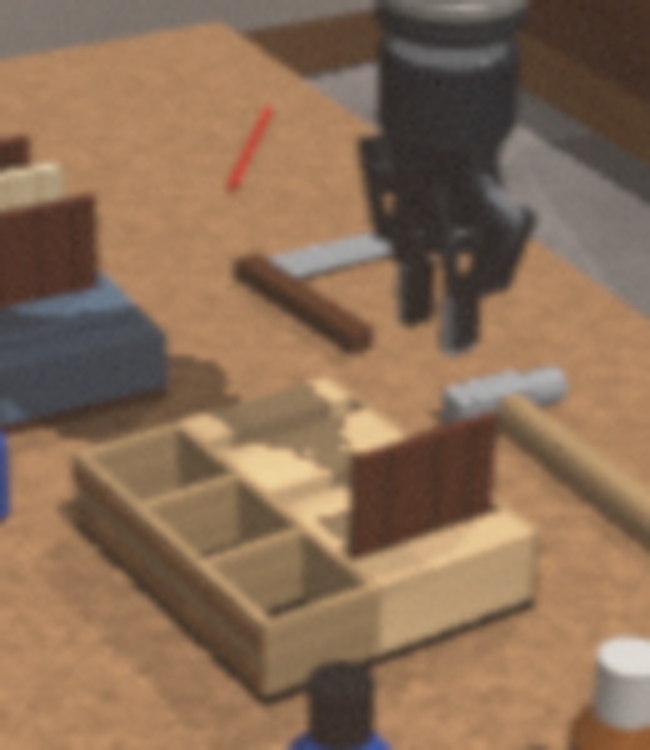

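>>> step_arm(xyz=[[0.2,0,0.03],[0.4,0,0.06],[0.6,-0.02,0.09],[0.8,-0.02,0.12],[0.98,-0.02,0.15],[0.98,-0.02,0.17],[0.98,-0.02,0.17]], rotation=[[0,0.02,0],[0,0.03,0],[0,0.054,0],[0.007,0.054,0],[0.007,0.054,0],[0.007,0.054,0],[0.007,0.054,0]])

```text
clock: 9.98
tcp_pos: [0.5312, 0.1465, 0.3566]
orientation: [-1.209, -1.198, 1.207]
contact_force: [0.6, -0.1, -0.7]
grip_width: 0.034
```

```bash
python3 -c "
from loc import *
go([.523,.2465,.33],np.radians(89.5))
go([.523,.2465,.2465],np.radians(89.5))"
```

```text
t 9.97 tcp [0.5312 0.1465 0.3566] shift [0.333 0.089 0.029] turn [-0.004  0.    -0.001] w 0.034 q [-0.56  0.33  0.22  1.91 -0.09  0.91  1.27] F [ 0.6 -0.1 -0.7]
t 9.97 tcp [0.5312 0.1465 0.3566] shift [0.333 0.367 0.028] turn [-0.004  0.    -0.001] w 0.034 q [-0.56  0.33  0.22  1.91 -0.09  0.91  1.27] F [ 0.6 -0.1 -0.7]
```

>>> step_arm(xyz=[[0.2,0.02,0.02],[0.333,0.04,0.029],[0.333,0.08,0.029],[0.333,0.089,0.029],[0.333,0.089,0.029]], rotation=[[0,0,0],[-0.004,0,0],[-0.004,0,0],[-0.004,0,0],[-0.004,0,0]])

```text
clock: 10.6
tcp_pos: [0.5238, 0.2441, 0.3296]
orientation: [-1.216, -1.199, 1.203]
contact_force: [-0.7, 0.0, -0.7]
grip_width: 0.0339
```

```bash
python3 -c "
from loc import *
go([.523,.2465,.2465],np.radians(89.5))
f=grab('side');crop(f,150,80,270,200,5,'s6')"
```

```text
t 10.6 tcp [0.5238 0.2441 0.3296] shift [0.009 0.277 0.003] turn [-0.    -0.002 -0.002] w 0.0339 q [-0.69  0.4   0.19  1.87 -0.09  0.87  1.1 ] F [-0.7  0.  -0.7]
```

View pics/s6.png

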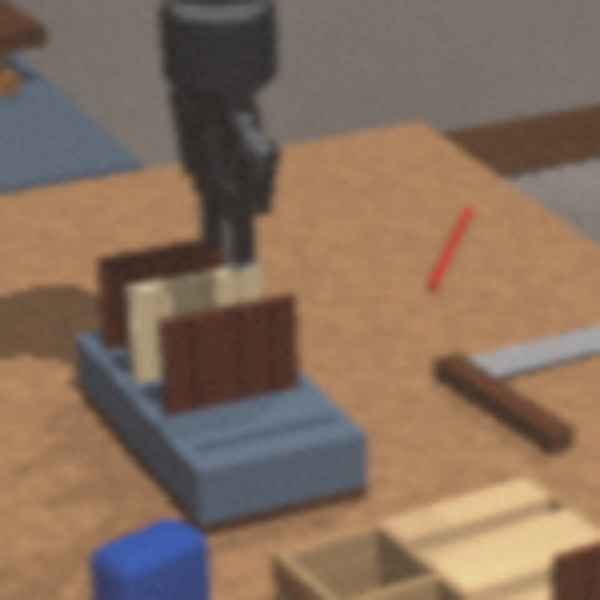

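>>> step_arm(xyz=[[0.008,0.1,0],[0.008,0.2,0],[0.008,0.277,0],[0.008,0.277,0],[0.008,0.277,0]], rotation=[[0,0,0],[0,0,0],[0,0,0],[0,0,0],[0,0,0]])

```text
clock: 11.28
tcp_pos: [0.5245, 0.2464, 0.248]
orientation: [-1.217, -1.201, 1.2]
contact_force: [0.3, -0.1, 0.8]
grip_width: 0.0341
```

>>> step_arm(xyz=[[0,0,0],[0,0,0],[0,0,0],[0,0,0],[0,0,0],[0,0,0]], rotation=[[0,0,0],[0,0,0],[0,0,0],[0,0,0],[0,0,0],[0,0,0]], grip=1, force=30)

```text
clock: 12.02
tcp_pos: [0.5252, 0.2463, 0.2494]
orientation: [-1.218, -1.202, 1.198]
contact_force: [-0.2, -1.5, 6.8]
grip_width: 0.0076
```

>>> step_arm(xyz=[[0,-0.05,0],[0,-0.12,0],[0,-0.2,0],[0,-0.3,0],[0,-0.4,0],[0,-0.48,0],[0,-0.48,0],[0,-0.48,0]], rotation=[[0,0,0],[0,0,0],[0,0,0],[0,0,0],[0,0,0],[0,0,0],[0,0,0],[0,0,0]])

```text
clock: 13.02
tcp_pos: [0.5243, 0.2463, 0.3931]
orientation: [-1.218, -1.202, 1.199]
contact_force: [1.3, 0.0, 0.5]
grip_width: 0.0076
```

```bash
python3 -c "
from loc import *
go([*slots[1],.39],JC)
f=grab('side');crop(f,150,60,270,200,5,'s7')"
```

```text
t 13.03 tcp [0.5243 0.2463 0.3931] shift [-1.05   0.012 -0.262] turn [ 0.002 -0.056 -0.   ] w 0.0076 q [-0.71  0.33  0.2   1.82 -0.08  1.    1.08] F [1.3 0.  0.5]
```

View pics/s7.png

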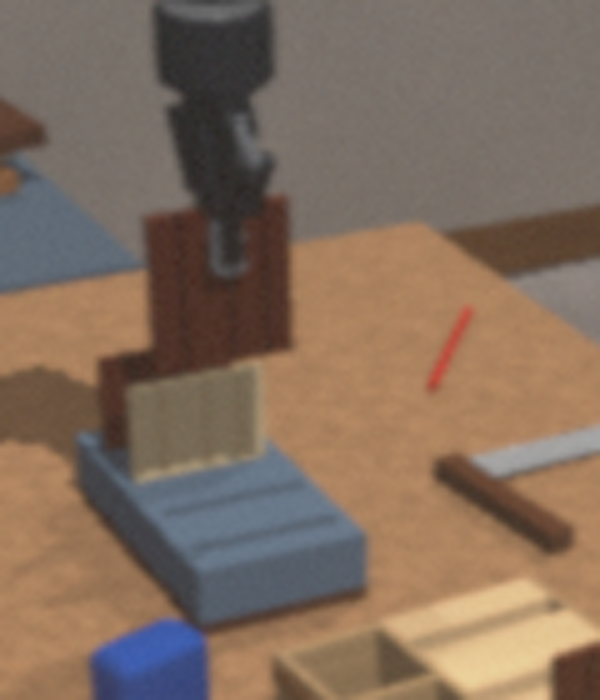

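>>> step_arm(xyz=[[-0.1,0,-0.03],[-0.3,0,-0.09],[-0.5,0,-0.13],[-0.7,0,-0.18],[-0.9,0,-0.23],[-0.99,0.01,-0.262],[-0.99,0.01,-0.262],[-0.99,0.01,-0.262]], rotation=[[0,-0.01,0],[0,-0.02,0],[0,-0.03,0],[0,-0.055,0],[0,-0.055,0],[0,-0.055,0],[0,-0.055,0],[0,-0.055,0]])

```text
clock: 14.08
tcp_pos: [0.5989, -0.0506, 0.3891]
orientation: [-1.174, -1.264, 1.264]
contact_force: [0.1, 1.1, 0.2]
grip_width: 0.0074
```

```bash
python3 -c "
from loc import *
go([*slots[1],.312],JC)"
```

```text
t 14.07 tcp [ 0.5989 -0.0506  0.3891] shift [-0.064  0.257  0.005] turn [ 0.    -0.001 -0.   ] w 0.0074 q [-0.25  0.38  0.3   1.77 -0.13  1.01  1.74] F [0.1 1.1 0.2]
```

>>> step_arm(xyz=[[-0.064,0,0.005],[-0.064,0.06,0.005],[-0.064,0.15,0.005],[-0.064,0.24,0.005],[-0.064,0.257,0.005],[-0.064,0.257,0.005],[-0.064,0.257,0.005]], rotation=[[0,0,0],[0,0,0],[0,0,0],[0,0,0],[0,0,0],[0,0,0],[0,0,0]])

```text
clock: 14.95
tcp_pos: [0.5993, -0.0699, 0.313]
orientation: [-1.175, -1.266, 1.264]
contact_force: [1.0, 0.5, -0.9]
grip_width: 0.0078
```

```bash
python3 -c "
from loc import *
go([*slots[1],.247],JC)
f=grab('side');crop(f,190,100,320,250,5,'s8')
for x in(-.014,.086):
    p=proj(f,[*cw((x,-.004)),.075]); print(((p-[190,100])*5+2).round(0))
"
```

```text
t 14.95 tcp [ 0.5993 -0.0699  0.313 ] shift [0.001 0.22  0.002] turn [ 0.001 -0.001 -0.   ] w 0.0078 q [-0.2   0.47  0.28  1.83 -0.17  0.86  1.81] F [ 1.   0.5 -0.9]
[283. 471.]
[419. 428.]
```

View pics/s8.png

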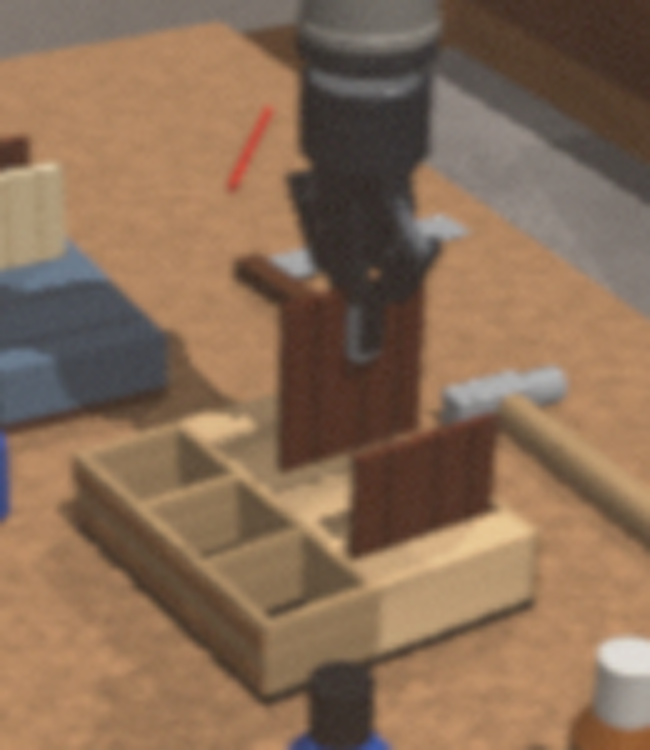

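>>> step_arm(xyz=[[0,0.04,0],[0,0.08,0],[0,0.12,0],[0,0.16,0],[0,0.19,0],[0,0.205,0],[0,0.214,0],[0,0.219,0],[0,0.221,0],[0,0.221,0]], rotation=[[0,0,0],[0,0,0],[0,0,0],[0,0,0],[0,0,0],[0,0,0],[0,0,0],[0,0,0],[0,0,0],[0,0,0]])

```text
clock: 16.25
tcp_pos: [0.5995, -0.07, 0.2474]
orientation: [-1.175, -1.266, 1.263]
contact_force: [-2.1, 0.3, 4.5]
grip_width: 0.0071
```

Contact (4.5 N). Release.

>>> step_arm(xyz=[[0,0,0],[0,0,0],[0,0,0],[0,0,0],[0,-0.1,0],[0,-0.2,0],[0,-0.35,0],[0,-0.35,0]], rotation=[[0,0,0],[0,0,0],[0,0,0],[0,0,0],[0,0,0],[0,0,0],[0,0,0],[0,0,0]], grip=0.6)

```text
clock: 17.25
tcp_pos: [0.6004, -0.0704, 0.3562]
orientation: [-1.181, -1.271, 1.26]
contact_force: [-0.1, -0.1, -0.6]
grip_width: 0.0343
```

```bash
python3 -c "
from loc import *
go([.522,.361,.36],np.radians(89.5))
f=grab('side');cv2.imwrite('pics/s9.png',f['pixels'][:,:,::-1])"
```

```text
t 17.25 tcp [ 0.6004 -0.0704  0.3562] shift [ 1.453 -0.016  0.153] turn [ 0.006  0.053 -0.   ] w 0.0343 q [-0.22  0.42  0.3   1.8  -0.15  0.94  1.79] F [-0.1 -0.1 -0.6]
```

View pics/s9.png

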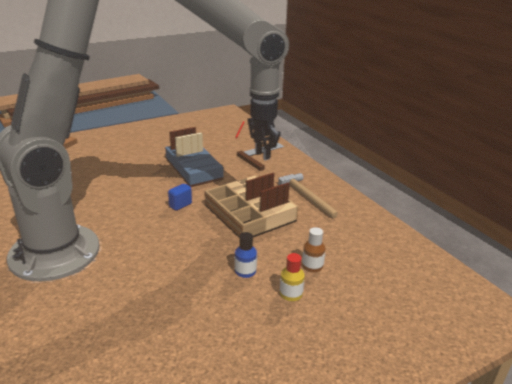

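>>> step_arm(xyz=[[0.2,0,0.02],[0.4,0,0.04],[0.6,-0.015,0.06],[0.8,-0.015,0.08],[0.98,-0.015,0.1],[0.98,-0.015,0.1],[0.98,-0.015,0.1]], rotation=[[0,0.02,0],[0,0.03,0],[0,0.053,0],[0.006,0.053,0],[0.006,0.053,0],[0.006,0.053,0],[0.006,0.053,0]])

```text
clock: 18.18
tcp_pos: [0.5475, 0.2203, 0.357]
orientation: [-1.211, -1.199, 1.207]
contact_force: [0.1, 0.3, 0.4]
grip_width: 0.0342
```

```bash
python3 -c "
from loc import *
go([.522,.3615,.33],np.radians(89.5))"
```

```text
t 18.18 tcp [0.5475 0.2203 0.357 ] shift [0.47  0.089 0.088] turn [-0.003  0.    -0.001] w 0.0342 q [-0.68  0.39  0.24  1.82 -0.11  0.94  1.18] F [0.1 0.3 0.4]
```

>>> step_arm(xyz=[[0.2,0.0,0.04],[0.4,0.0,0.088],[0.475,0.04,0.088],[0.475,0.08,0.088],[0.475,0.089,0.088],[0.475,0.089,0.088]], rotation=[[0,0,0],[0,0,0],[-0.003,0,0],[-0.003,0,0],[-0.003,0,0],[-0.003,0,0]])

```text
clock: 18.92
tcp_pos: [0.5232, 0.3603, 0.3299]
orientation: [-1.218, -1.199, 1.203]
contact_force: [-0.6, 0.0, 0.2]
grip_width: 0.0345
```

```bash
python3 -c "
from loc import *
go([.522,.3615,.2465],np.radians(89.5))
f=grab('side');crop(f,150,80,270,200,5,'s10')"
```

```text
t 18.93 tcp [0.5232 0.3603 0.3299] shift [0.005 0.278 0.004] turn [ 0.    -0.002 -0.002] w 0.0345 q [-0.85  0.49  0.2   1.74 -0.12  0.93  0.96] F [-0.6  0.   0.2]
```

View pics/s10.png

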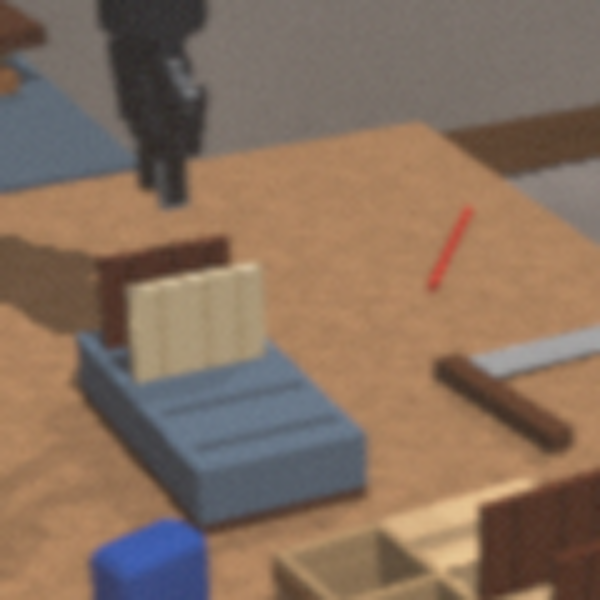

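>>> step_arm(xyz=[[0.004,0.1,0],[0.004,0.2,0],[0.004,0.277,0.002],[0.004,0.277,0.002],[0.004,0.277,0.002]], rotation=[[0,0,0],[0,0,0],[0,0,0],[0,0,0],[0,0,0]])

```text
clock: 19.6
tcp_pos: [0.5233, 0.3616, 0.2486]
orientation: [-1.218, -1.201, 1.2]
contact_force: [0.8, 0.3, -0.1]
grip_width: 0.0342
```

>>> step_arm(xyz=[[0,0,0],[0,0,0],[0,0,0],[0,0,0],[0,0,0],[0,0,0]], rotation=[[0,0,0],[0,0,0],[0,0,0],[0,0,0],[0,0,0],[0,0,0]], grip=1, force=30)

```text
clock: 20.35
tcp_pos: [0.5241, 0.3618, 0.2501]
orientation: [-1.219, -1.203, 1.198]
contact_force: [-0.2, -0.9, 6.4]
grip_width: 0.0077
```

>>> step_arm(xyz=[[0,-0.05,0],[0,-0.12,0],[0,-0.2,0],[0,-0.3,0],[0,-0.4,0],[0,-0.48,0],[0,-0.48,0],[0,-0.48,0]], rotation=[[0,0,0],[0,0,0],[0,0,0],[0,0,0],[0,0,0],[0,0,0],[0,0,0],[0,0,0]])

```text
clock: 21.35
tcp_pos: [0.5231, 0.3616, 0.3935]
orientation: [-1.218, -1.202, 1.199]
contact_force: [0.9, 0.2, -1.2]
grip_width: 0.0073
```

```bash
python3 -c "
from loc import *
go([*slots[0],.39],JC)
f=grab('side');crop(f,140,40,260,180,5,'s11')"
```

```text
t 21.35 tcp [0.5231 0.3616 0.3935] shift [-1.196  0.014 -0.249] turn [ 0.002 -0.056 -0.001] w 0.0073 q [-0.87  0.43  0.22  1.68 -0.1   1.05  0.94] F [ 0.9  0.2 -1.2]
```

View pics/s11.png

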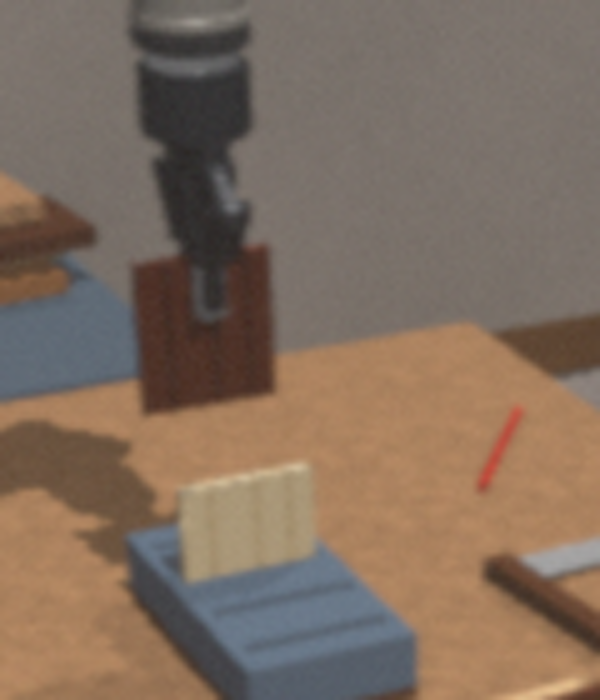

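>>> step_arm(xyz=[[-0.1,0,-0.03],[-0.3,0,-0.07],[-0.5,0,-0.11],[-0.7,0,-0.16],[-0.9,0,-0.2],[-0.99,0.01,-0.22],[-0.99,0.01,-0.22],[-0.99,0.01,-0.22]], rotation=[[0,-0.01,0],[0,-0.02,0],[0,-0.03,0],[0,-0.055,0],[0,-0.055,0],[0,-0.055,0],[0,-0.055,0],[0,-0.055,0]])

```text
clock: 22.4
tcp_pos: [0.585, 0.0649, 0.3898]
orientation: [-1.174, -1.264, 1.265]
contact_force: [0.5, 0.6, -0.6]
grip_width: 0.0077
```

```bash
python3 -c "
from loc import *
go([*slots[0],.312],JC)"
```

```text
t 22.4 tcp [0.585  0.0649 0.3898] shift [-0.211  0.26  -0.012] turn [ 0.001 -0.001 -0.001] w 0.0077 q [-0.45  0.36  0.29  1.8  -0.12  1.    1.54] F [ 0.5  0.6 -0.6]
```

>>> step_arm(xyz=[[-0.15,0,-0.012],[-0.211,0.03,-0.012],[-0.211,0.13,-0.012],[-0.211,0.22,-0.012],[-0.211,0.26,-0.012],[-0.211,0.26,-0.012],[-0.211,0.26,-0.012]], rotation=[[0,0,0],[0,0,0],[0,0,0],[0,0,0],[0,0,0],[0,0,0],[0,0,0]])

```text
clock: 23.28
tcp_pos: [0.5939, 0.0023, 0.3128]
orientation: [-1.175, -1.266, 1.264]
contact_force: [0.1, 0.2, -0.6]
grip_width: 0.0076
```

```bash
python3 -c "
from loc import *
go([*slots[0],.248],JC)
f=grab('side');crop(f,190,100,320,250,5,'s12')
for x in(-.014,.086):
    p=proj(f,[*cw((x,.068)),.074]); print(((p-[190,100])*5+2).round(0))
"
```

```text
t 23.27 tcp [0.5939 0.0023 0.3128] shift [-0.001  0.216  0.002] turn [ 0.002 -0.    -0.001] w 0.0076 q [-0.33  0.46  0.29  1.86 -0.17  0.85  1.69] F [ 0.1  0.2 -0.6]
[219. 422.]
[353. 381.]
```

View pics/s12.png

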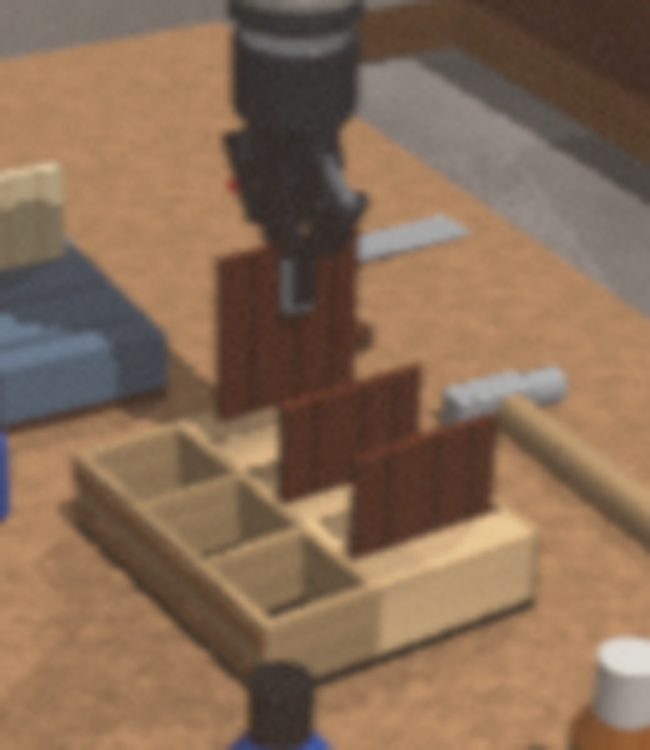

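>>> step_arm(xyz=[[0,0.04,0],[0,0.08,0],[0,0.12,0],[0,0.16,0],[0,0.19,0],[0,0.202,0],[0,0.212,0],[0,0.216,0],[0,0.218,0],[0,0.218,0]], rotation=[[0,0,0],[0,0,0],[0,0,0],[0,0,0],[0,0,0],[0,0,0],[0,0,0],[0,0,0],[0,0,0],[0,0,0]])

```text
clock: 24.58
tcp_pos: [0.5942, 0.0021, 0.2481]
orientation: [-1.176, -1.267, 1.264]
contact_force: [-0.8, -0.3, 3.6]
grip_width: 0.0079
```

>>> step_arm(xyz=[[0,0,0],[0,0,0],[0,0,0],[0,0,0],[0,-0.1,0],[0,-0.2,0],[0,-0.4,0],[0,-0.4,0]], rotation=[[0,0,0],[0,0,0],[0,0,0],[0,0,0],[0,0,0],[0,0,0],[0,0,0],[0,0,0]], grip=0.6)

```text
clock: 25.58
tcp_pos: [0.5954, 0.0018, 0.373]
orientation: [-1.182, -1.274, 1.258]
contact_force: [0.6, -0.4, 0.2]
grip_width: 0.0341
```

```bash
python3 -c "
from loc import *
f=grab('side','s13')
f=grab('top');crop(f,230,140,330,230,6,'t13');crop(f,335,155,435,255,6,'b13')
go([.45,-.32,.38],JC)"
```

```text
t 25.68 tcp [0.5937 0.0022 0.3686] shift [-1.035 -0.04   0.558] turn [ 0.003 -0.001 -0.   ] w 0.0342 q [-0.35  0.39  0.31  1.81 -0.14  0.96  1.67] F [0.9 0.9 0.1]
```

View pics/s13.png

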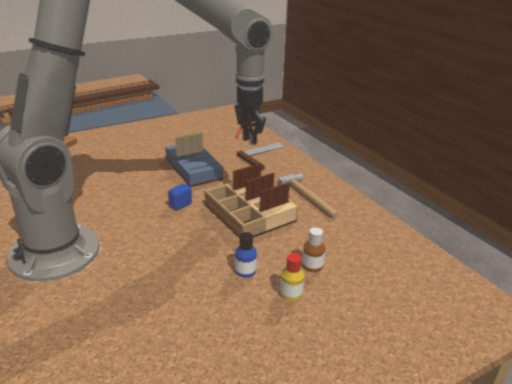

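View pics/b13.png

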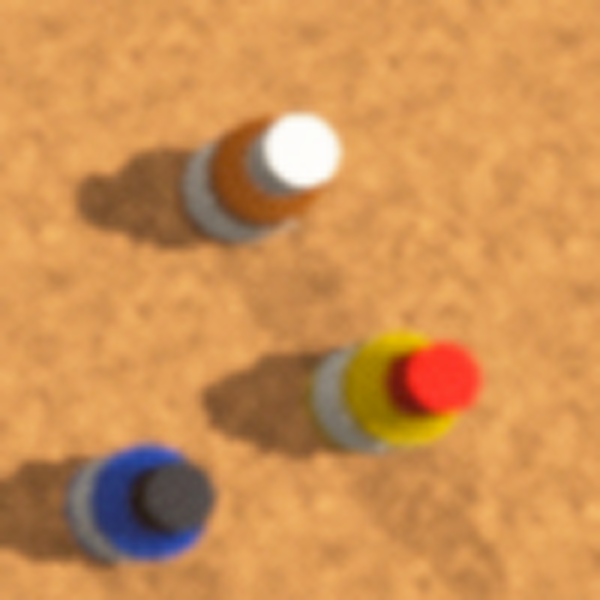

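```bash
python3 -c "
from loc import *
f=grab('top')
C=lambda p:onz(f,335+(p[0]+.5)/6-.5,155+(p[1]+.5)/6-.5,.112)[:2]
for n,a in(('w',(303,151)),('r',(443,377)),('k',(181,492))): print(n,C(a).round(4))
go([*C((303,151)),.37],JC)"
```

```text
w [ 0.5871 -0.369 ]
r [ 0.4798 -0.4297]
k [ 0.4231 -0.3051]
t 25.73 tcp [0.5933 0.0023 0.3674] shift [-1.233 -0.008  0.114] turn [ 0.001 -0.    -0.001] w 0.0338 q [-0.35  0.39  0.31  1.81 -0.14  0.96  1.67] F [-0.3  0.  -0.7]
```

>>> step_arm(xyz=[[-0.2,0,0.02],[-0.4,0,0.04],[-0.6,0,0.06],[-0.8,0,0.08],[-0.98,0,0.1],[-0.98,0,0.1],[-0.98,0,0.1]], rotation=[[0,0,0],[0,0,0],[0,0,0],[0,0,0],[0,0,0],[0,0,0],[0,0,0]], grip=0.3, force=40)

```text
clock: 26.6
tcp_pos: [0.5854, -0.2925, 0.3658]
orientation: [-1.172, -1.265, 1.264]
contact_force: [0.7, 0.2, -0.2]
grip_width: 0.0599
```

```bash
python3 -c "
from loc import *
go([.587,-.369,.34],JC)"
```

```text
t 26.6 tcp [ 0.5854 -0.2925  0.3658] shift [-0.255  0.086  0.014] turn [-0.    -0.001  0.001] w 0.0599 q [ 0.1   0.5   0.37  1.67 -0.21  1.02  2.19] F [ 0.7  0.2 -0.2]
```

>>> step_arm(xyz=[[-0.2,0.0,0.014],[-0.255,0.05,0.014],[-0.255,0.086,0.014],[-0.255,0.086,0.014],[-0.255,0.086,0.014]], rotation=[[0,0,0],[0,0,0],[0,0,0],[0,0,0],[0,0,0]])

```text
clock: 27.22
tcp_pos: [0.5878, -0.3671, 0.3401]
orientation: [-1.17, -1.267, 1.265]
contact_force: [-0.2, 0.4, 0.1]
grip_width: 0.06
```

```bash
python3 -c "
from loc import *
go([.587,-.369,.25],JC)
f=grab('side');crop(f,220,160,370,310,5,'s14')"
```

```text
t 27.23 tcp [ 0.5878 -0.3671  0.3401] shift [-0.007  0.3    0.003] turn [0.    0.001 0.001] w 0.06 q [ 0.22  0.59  0.37  1.59 -0.24  1.01  2.31] F [-0.2  0.4  0.1]
```

View pics/s14.png

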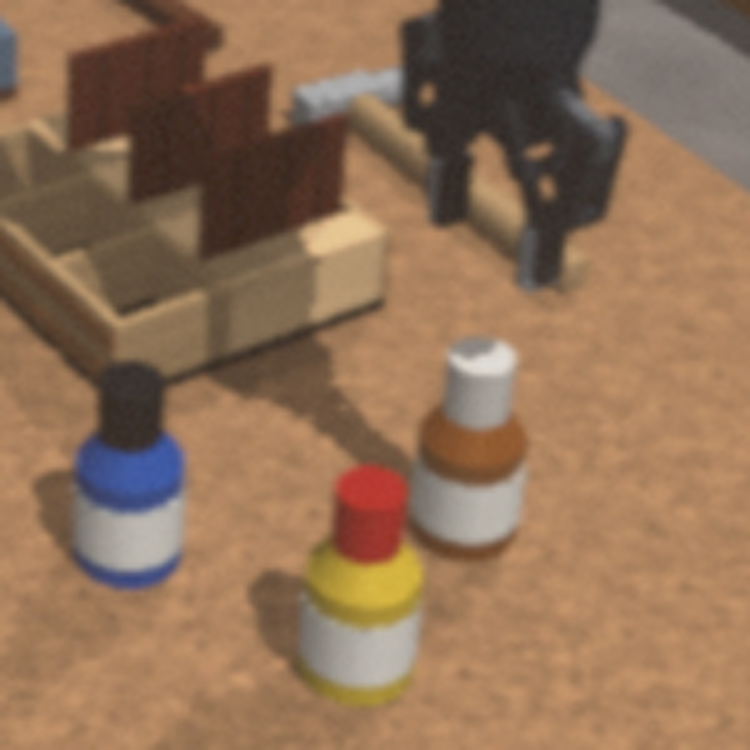

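>>> step_arm(xyz=[[-0.007,0.1,0],[-0.007,0.2,0.003],[-0.007,0.27,0.003],[-0.007,0.3,0.003],[-0.007,0.3,0.003],[-0.007,0.3,0.003]], rotation=[[0,0,0],[0,0,0],[0,0,0],[0,0,0],[0,0,0],[0,0,0]])

```text
clock: 28.02
tcp_pos: [0.5874, -0.3699, 0.2516]
orientation: [-1.173, -1.268, 1.265]
contact_force: [0.7, 0.9, 0.9]
grip_width: 0.0597
```

>>> step_arm(xyz=[[0,0,0],[0,0,0],[0,0,0],[0,0,0],[0,0,0],[0,0,0]], rotation=[[0,0,0],[0,0,0],[0,0,0],[0,0,0],[0,0,0],[0,0,0]], grip=1, force=40)

```text
clock: 28.78
tcp_pos: [0.5878, -0.37, 0.2528]
orientation: [-1.174, -1.269, 1.264]
contact_force: [-0.7, 1.3, 5.1]
grip_width: 0.0329
```

>>> step_arm(xyz=[[0,-0.05,0],[0,-0.12,0],[0,-0.2,0],[0,-0.3,0],[0,-0.36,0],[0,-0.36,0],[0,-0.36,0]], rotation=[[0,0,0],[0,0,0],[0,0,0],[0,0,0],[0,0,0],[0,0,0],[0,0,0]])

```text
clock: 29.65
tcp_pos: [0.5871, -0.3697, 0.3597]
orientation: [-1.173, -1.268, 1.264]
contact_force: [0.1, -0.2, -4.0]
grip_width: 0.0328
```

```bash
python3 -c "
from loc import *
go([*cells[2],.37],JC)
f=grab('side');crop(f,220,130,370,280,5,'s15')"
```

```text
t 29.65 tcp [ 0.5871 -0.3697  0.3597] shift [ 0.754 -0.034  0.194] turn [0.002 0.001 0.   ] w 0.0328 q [ 0.22  0.57  0.37  1.57 -0.23  1.05  2.31] F [ 0.1 -0.2 -4. ]
```

View pics/s15.png

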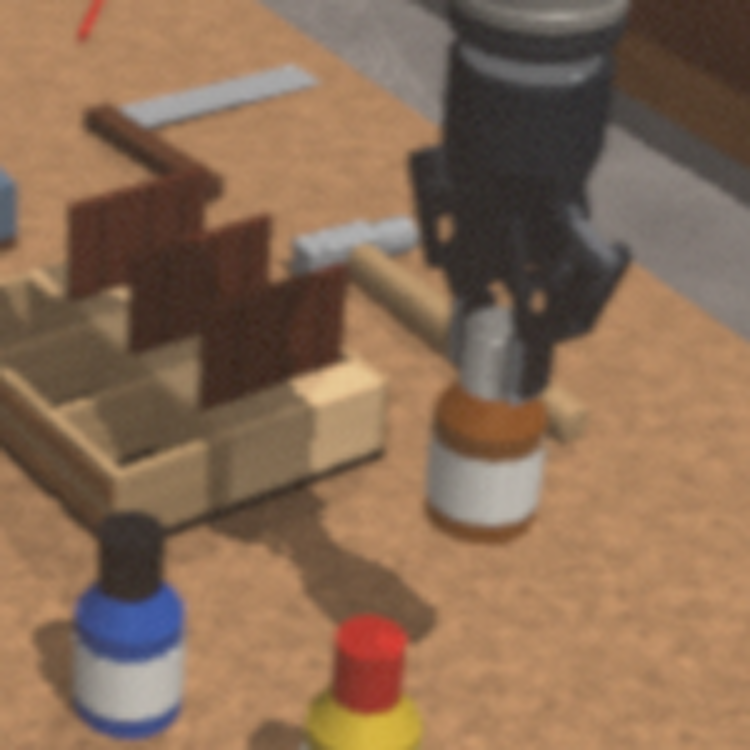

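```bash
python3 -c "
from loc import *
go([.505,-.2,.385],JC)
go([*cells[0],.385],JC)"
```

```text
t 29.7 tcp [ 0.5871 -0.3696  0.3593] shift [ 0.585 -0.085  0.229] turn [0.001 0.001 0.001] w 0.033 q [ 0.22  0.57  0.37  1.57 -0.23  1.05  2.31] F [-0.3 -1.3 -3.8]
t 29.7 tcp [ 0.5871 -0.3696  0.3593] shift [ 1.234 -0.085  0.193] turn [0.001 0.001 0.001] w 0.033 q [ 0.22  0.57  0.37  1.57 -0.23  1.05  2.31] F [-0.3 -1.3 -3.8]
```

>>> step_arm(xyz=[[0.1,-0.06,0.05],[0.25,-0.085,0.1],[0.42,-0.085,0.16],[0.585,-0.085,0.22],[0.75,-0.085,0.22],[0.9,-0.085,0.21],[0.98,-0.085,0.21],[0.98,-0.085,0.21]], rotation=[[0,0,0],[0,0,0],[0,0,0],[0,0,0],[0,0,0],[0,0,0],[0,0,0],[0,0,0]])

```text
clock: 30.7
tcp_pos: [0.5012, -0.0792, 0.3841]
orientation: [-1.168, -1.27, 1.268]
contact_force: [-0.5, -0.8, -2.1]
grip_width: 0.033
```

```bash
python3 -c "
from loc import *
go([*cells[0],.335],JC)"
```

```text
t 30.7 tcp [ 0.5012 -0.0792  0.3841] shift [ 0.246  0.164 -0.019] turn [0.    0.004 0.001] w 0.033 q [-0.24  0.23  0.32  1.99 -0.09  0.94  1.78] F [-0.5 -0.8 -2.1]
```

>>> step_arm(xyz=[[0.15,0,-0.015],[0.246,0.03,-0.019],[0.246,0.1,-0.019],[0.246,0.164,-0.019],[0.246,0.164,-0.019],[0.246,0.164,-0.019]], rotation=[[0,0,0],[0,0.004,0],[0,0.004,0],[0,0.004,0],[0,0.004,0],[0,0.004,0]])

```text
clock: 31.45
tcp_pos: [0.5011, -0.0059, 0.3355]
orientation: [-1.172, -1.265, 1.262]
contact_force: [0.5, -0.3, -2.8]
grip_width: 0.0329
```

```bash
python3 -c "
from loc import *
go([*cells[0],.261],JC)
f=grab('side');crop(f,180,100,330,250,5,'s16')
p=proj(f,[[*cells[0],.085]]);print((p-[180,100])*5+2)
f=grab('top');crop(f,230,140,330,230,6,'t16')"
```

```text
t 31.45 tcp [ 0.5011 -0.0059  0.3355] shift [0.003 0.248 0.001] turn [ 0.    -0.001  0.001] w 0.0329 q [-0.34  0.28  0.27  2.05 -0.1   0.82  1.63] F [ 0.5 -0.3 -2.8]
[[205.72837427 421.56944872]]
```

View pics/s16.png

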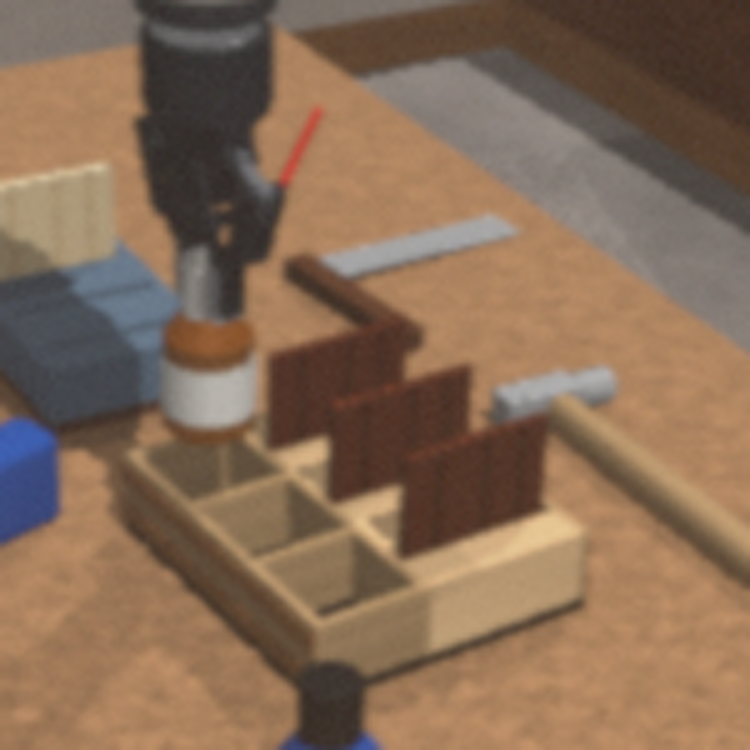

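View pics/t16.png

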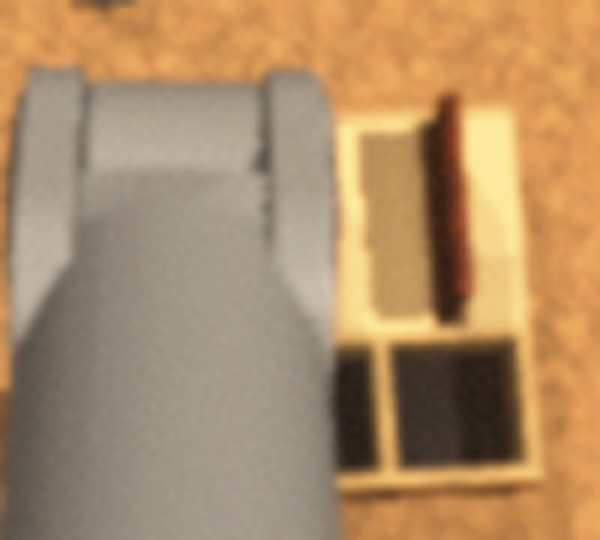

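>>> step_arm(xyz=[[0,0.05,0],[0,0.1,0],[0,0.15,0],[0,0.2,0],[0,0.23,0],[0,0.243,0],[0,0.249,0],[0,0.25,0],[0,0.25,0]], rotation=[[0,0,0],[0,0,0],[0,0,0],[0,0,0],[0,0,0],[0,0,0],[0,0,0],[0,0,0],[0,0,0]])

```text
clock: 32.67
tcp_pos: [0.5014, -0.0054, 0.2612]
orientation: [-1.173, -1.267, 1.262]
contact_force: [0.3, 0.9, -2.8]
grip_width: 0.033
```

>>> step_arm(xyz=[[0,0.003,0],[0,0.006,0],[0,0.006,0]], rotation=[[0,0,0],[0,0,0],[0,0,0]])

```text
clock: 33.05
tcp_pos: [0.5019, -0.0053, 0.2607]
orientation: [-1.173, -1.268, 1.261]
contact_force: [-3.0, 0.7, 11.6]
grip_width: 0.033
```

Seated. Open to ~56 mm and rise.

>>> step_arm(xyz=[[0,0,0],[0,0,0],[0,0,0],[0,0,0],[0,-0.1,0],[0,-0.2,0],[0,-0.35,0],[0,-0.4,0],[0,-0.4,0]], rotation=[[0,0,0],[0,0,0],[0,0,0],[0,0,0],[0,0,0],[0,0,0],[0,0,0],[0,0,0],[0,0,0]], grip=0.35)

```text
clock: 34.17
tcp_pos: [0.5017, -0.0056, 0.3812]
orientation: [-1.174, -1.27, 1.259]
contact_force: [0.1, 0.3, -0.7]
grip_width: 0.0553
```

```bash
python3 -c "
from loc import *
f=grab('side');crop(f,160,130,320,310,4,'s17')
f=grab('top');crop(f,335,155,435,255,6,'b17')
go([.423,-.305,.36],JC)"
```

```text
t 34.27 tcp [ 0.501  -0.0056  0.3795] shift [-0.976  0.062  0.334] turn [ 0.001 -0.001  0.002] w 0.0553 q [-0.36  0.22  0.28  2.01 -0.08  0.92  1.61] F [-0.4 -0.   0.2]
```

View pics/s17.png

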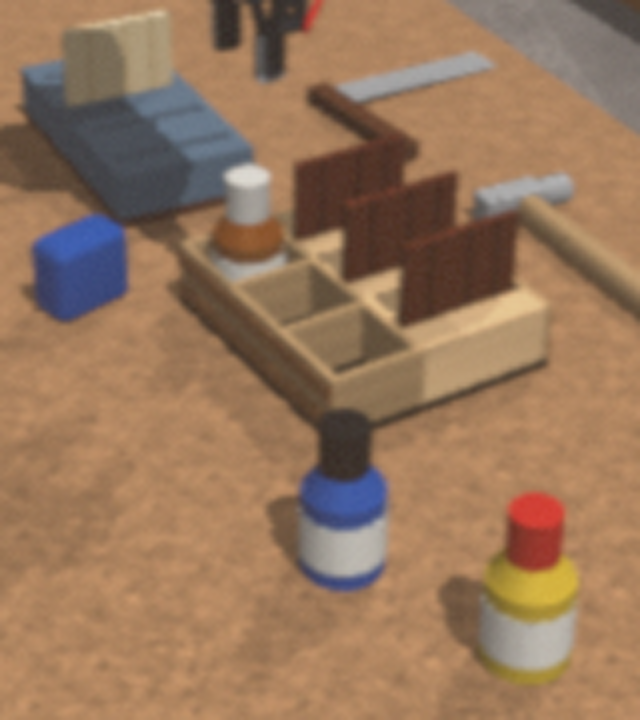

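View pics/b17.png

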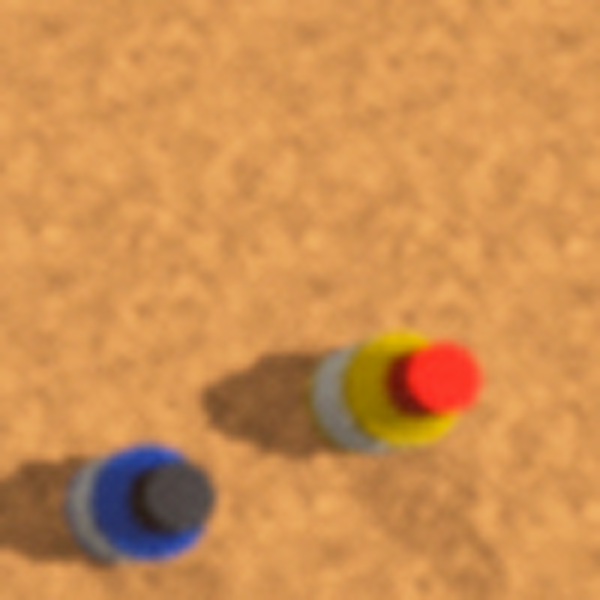

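```bash
python3 -c "
from loc import *
f=grab('side')
print(onz(f,160+346/4-.4,130+425/4-.4,.112),onz(f,160+537/4-.4,130+512/4-.4,.112))
go([.423,-.305,.34],JC)"
```

```text
[ 0.42313596 -0.30835496  0.112     ] [ 0.48054629 -0.43449588  0.112     ]
t 34.33 tcp [ 0.501  -0.0056  0.3792] shift [-0.976  0.128  0.334] turn [ 0.001 -0.001  0.001] w 0.0554 q [-0.36  0.22  0.28  2.01 -0.08  0.92  1.61] F [-0.1 -0.3 -0.3]
```

>>> step_arm(xyz=[[-0.2,0,0.07],[-0.4,0,0.14],[-0.6,0,0.2],[-0.8,0,0.27],[-0.97,0.03,0.33],[-0.97,0.06,0.33],[-0.97,0.1,0.33],[-0.97,0.12,0.33],[-0.97,0.12,0.33]], rotation=[[0,0,0],[0,0,0],[0,0,0],[0,0,0],[0,0,0],[0,0,0],[0,0,0],[0,0,0],[0,0,0]], grip=0.3)

```text
clock: 35.45
tcp_pos: [0.4245, -0.3018, 0.3417]
orientation: [-1.169, -1.267, 1.264]
contact_force: [0.1, 0.3, 0.4]
grip_width: 0.0598
```

```bash
python3 -c "
from loc import *
go([.423,-.305,.25],JC)
f=grab('side');crop(f,200,170,350,310,5,'s18')"
```

```text
t 35.45 tcp [ 0.4245 -0.3018  0.3417] shift [-0.011  0.306  0.006] turn [-0.     0.001  0.002] w 0.0598 q [ 0.13  0.32  0.45  2.01 -0.18  0.86  2.33] F [0.1 0.3 0.4]
```

View pics/s18.png

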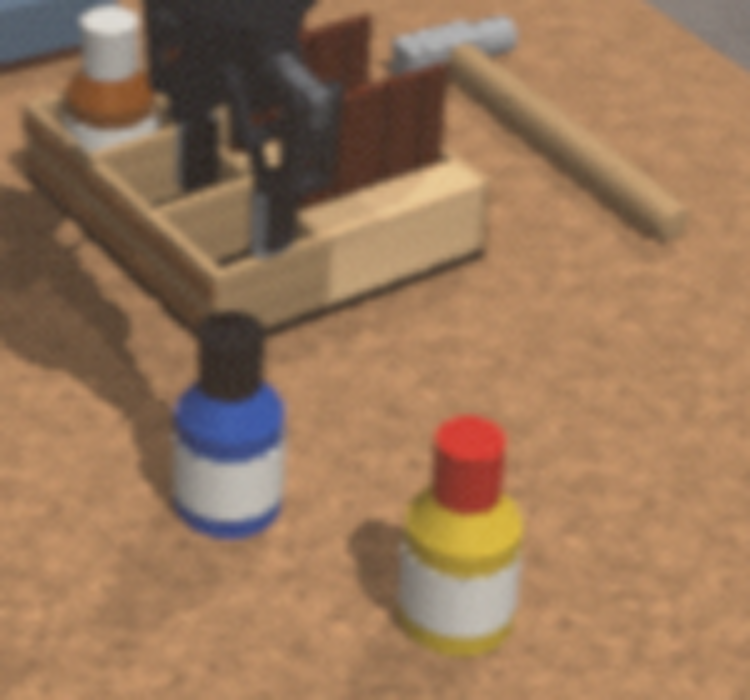

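>>> step_arm(xyz=[[-0.015,0.1,0.004],[-0.015,0.2,0.004],[-0.015,0.27,0.004],[-0.015,0.305,0.004],[-0.015,0.305,0.004],[-0.015,0.305,0.004]], rotation=[[0,0,0],[0,0,0],[0,0,0],[0,0,0],[0,0,0],[0,0,0]])

```text
clock: 36.25
tcp_pos: [0.4241, -0.3067, 0.2516]
orientation: [-1.172, -1.268, 1.263]
contact_force: [0.0, -1.3, 0.0]
grip_width: 0.0595
```

>>> step_arm(xyz=[[0,0,0],[0,0,0],[0,0,0],[0,0,0],[0,0,0],[0,0,0]], rotation=[[0,0,0],[0,0,0],[0,0,0],[0,0,0],[0,0,0],[0,0,0]], grip=1, force=40)

```text
clock: 37.0
tcp_pos: [0.4245, -0.3068, 0.2525]
orientation: [-1.173, -1.269, 1.263]
contact_force: [-0.4, 1.0, 6.7]
grip_width: 0.0326
```

>>> step_arm(xyz=[[0,-0.05,0],[0,-0.12,0],[0,-0.2,0],[0,-0.3,0],[0,-0.4,0],[0,-0.42,0],[0,-0.42,0]], rotation=[[0,0,0],[0,0,0],[0,0,0],[0,0,0],[0,0,0],[0,0,0],[0,0,0]])

```text
clock: 37.88
tcp_pos: [0.4239, -0.3068, 0.3784]
orientation: [-1.173, -1.269, 1.263]
contact_force: [-0.6, 0.3, -2.1]
grip_width: 0.0331
```

```bash
python3 -c "
from loc import *
go([*cells[1],.385],JC)
f=grab('side');crop(f,200,150,350,300,5,'s19')"
```

```text
t 37.88 tcp [ 0.4239 -0.3068  0.3784] shift [ 0.743 -0.019 -0.333] turn [0.002 0.001 0.001] w 0.0331 q [ 0.11  0.27  0.47  1.97 -0.16  0.93  2.31] F [-0.6  0.3 -2.1]
```

View pics/s19.png

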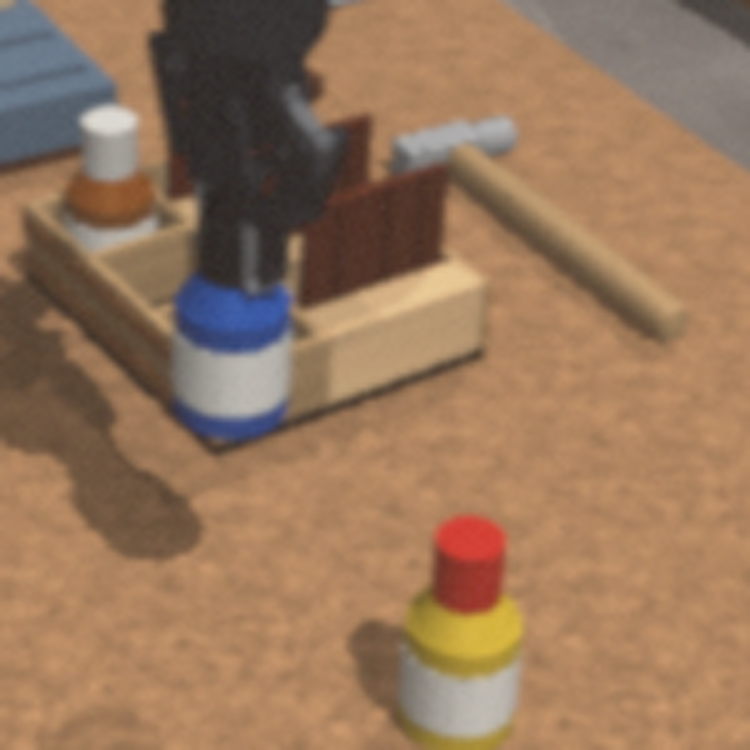

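>>> step_arm(xyz=[[0.1,-0.01,-0.05],[0.25,-0.02,-0.12],[0.4,-0.02,-0.2],[0.57,-0.02,-0.27],[0.743,-0.02,-0.333],[0.743,-0.02,-0.333],[0.743,0.04,-0.333],[0.743,0.1,-0.333],[0.743,0.14,-0.333],[0.743,0.14,-0.333]], rotation=[[0,0,0],[0,0,0],[0,0,0],[0,0,0],[0,0,0],[0,0,0],[0,0,0],[0,0,0],[0,0,0],[0,0,0]])

```text
clock: 39.17
tcp_pos: [0.5057, -0.077, 0.3352]
orientation: [-1.17, -1.266, 1.264]
contact_force: [-0.0, 0.4, -2.5]
grip_width: 0.0327
```

```bash
python3 -c "
from loc import *
go([*cells[1],.261],JC)
f=grab('side');crop(f,180,100,330,250,5,'s20')
p=proj(f,[[*cells[1],.085]]);print((p-[180,100])*5+2)"
```

```text
t 39.17 tcp [ 0.5057 -0.077   0.3352] shift [ 0.     0.247 -0.002] turn [-0.001  0.     0.001] w 0.0327 q [-0.25  0.3   0.34  2.03 -0.14  0.83  1.81] F [-0.   0.4 -2.5]
[[267.699654   473.51202256]]
```

View pics/s20.png

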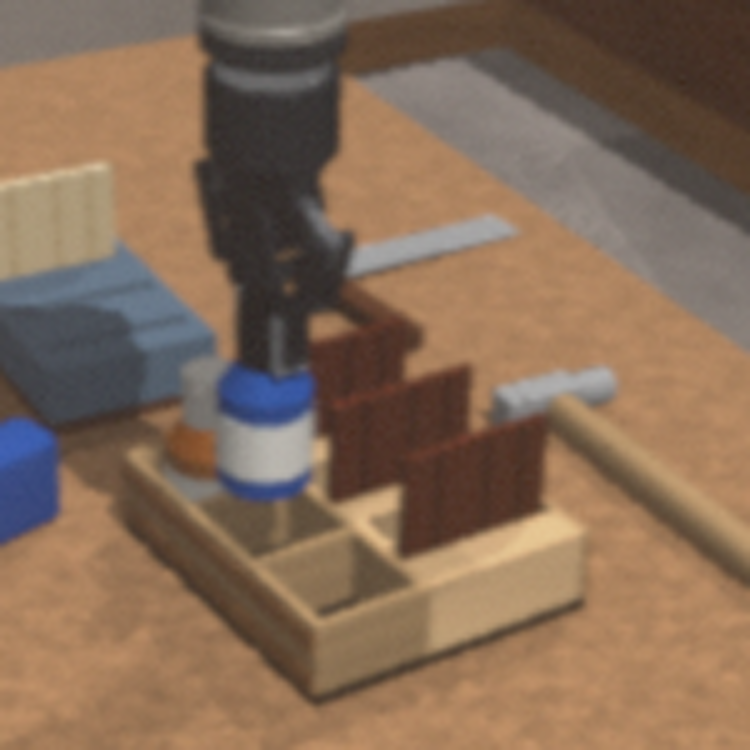

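>>> step_arm(xyz=[[0,0.05,0],[0,0.1,0],[0,0.15,0],[0,0.2,0],[0,0.23,0],[0,0.243,0],[0,0.249,0],[0,0.252,0],[0,0.254,0],[0,0.254,0]], rotation=[[0,0,0],[0,0,0],[0,0,0],[0,0,0],[0,0,0],[0,0,0],[0,0,0],[0,0,0],[0,0,0],[0,0,0]])

```text
clock: 40.48
tcp_pos: [0.5064, -0.0769, 0.2606]
orientation: [-1.172, -1.268, 1.263]
contact_force: [-1.7, 0.4, 4.8]
grip_width: 0.0332
```

>>> step_arm(xyz=[[0,0,0],[0,0,0],[0,0,0],[0,0,0],[0,-0.1,0],[0,-0.2,0],[0,-0.35,0],[0,-0.4,0],[0,-0.4,0]], rotation=[[0,0,0],[0,0,0],[0,0,0],[0,0,0],[0,0,0],[0,0,0],[0,0,0],[0,0,0],[0,0,0]], grip=0.35)

```text
clock: 41.6
tcp_pos: [0.5063, -0.0771, 0.3811]
orientation: [-1.173, -1.27, 1.262]
contact_force: [-0.4, -0.2, 0.3]
grip_width: 0.0558
```

```bash
python3 -c "
from loc import *
f=grab('side');crop(f,160,130,320,310,4,'s21')
f=grab('top');crop(f,335,155,435,255,6,'b21')
go([.480,-.4315,.34],JC)"
```

```text
t 41.7 tcp [ 0.5057 -0.077   0.3793] shift [-1.172  0.128  0.176] turn [0.    0.    0.002] w 0.0554 q [-0.27  0.24  0.36  1.99 -0.11  0.93  1.79] F [ 0.5 -0.5 -1.1]
```

View pics/s21.png

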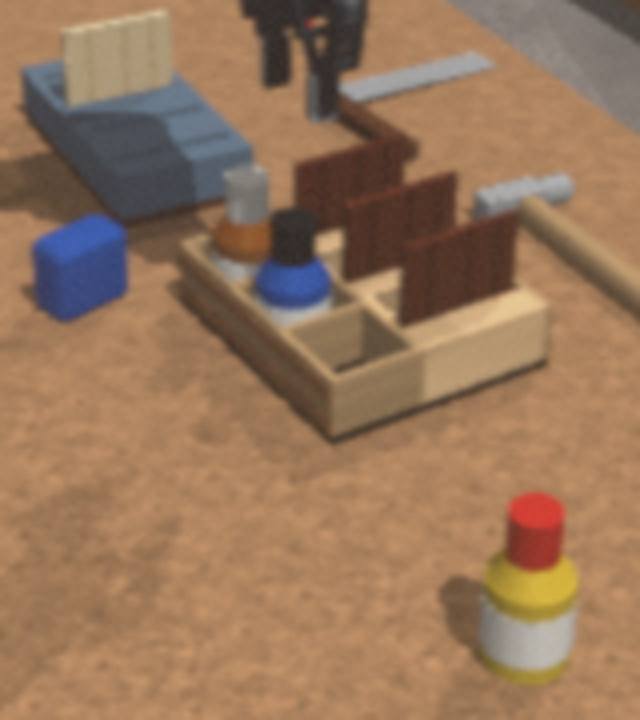

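View pics/b21.png

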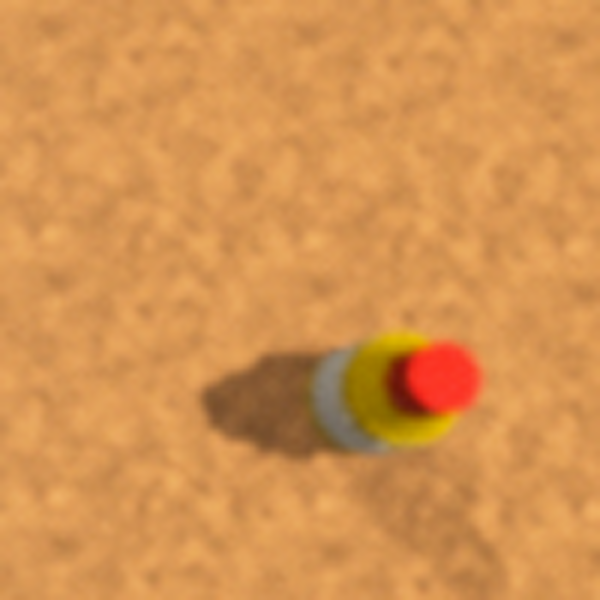

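Red is unmoved at (0.480, -0.431).

>>> step_arm(xyz=[[-0.2,0,0.03],[-0.4,0,0.06],[-0.6,0,0.09],[-0.8,0,0.12],[-0.98,0,0.15],[-0.98,0.0,0.176],[-0.98,0.0,0.176]], rotation=[[0,0,0],[0,0,0],[0,0,0],[0,0,0],[0,0,0],[0,0,0],[0,0,0]], grip=0.3)

```text
clock: 42.58
tcp_pos: [0.4749, -0.3737, 0.3769]
orientation: [-1.167, -1.265, 1.263]
contact_force: [0.5, 0.3, -0.3]
grip_width: 0.0595
```

```bash
python3 -c "
from loc import *
go([.480,-.4315,.34],JC)"
```

```text
t 42.58 tcp [ 0.4749 -0.3737  0.3769] shift [-0.194  0.122 -0.003] turn [-0.002 -0.     0.003] w 0.0595 q [ 0.21  0.42  0.46  1.78 -0.22  1.    2.41] F [ 0.5  0.3 -0.3]
```

>>> step_arm(xyz=[[-0.15,0.03,-0.003],[-0.194,0.08,-0.003],[-0.194,0.122,-0.003],[-0.194,0.122,-0.003],[-0.194,0.122,-0.003]], rotation=[[0,0,0],[0,0,0],[0,0,0],[0,0,0],[0,0,0]])

```text
clock: 43.2
tcp_pos: [0.4806, -0.4303, 0.3402]
orientation: [-1.166, -1.267, 1.263]
contact_force: [-0.3, 0.5, -0.2]
grip_width: 0.06
```

```bash
python3 -c "
from loc import *
go([.480,-.4315,.25],JC)
f=grab('side');crop(f,200,170,350,310,5,'s22')"
```

```text
t 43.2 tcp [ 0.4806 -0.4303  0.3402] shift [-0.006  0.301  0.002] turn [-0.001  0.001  0.003] w 0.06 q [ 0.31  0.52  0.45  1.71 -0.27  0.97  2.51] F [-0.3  0.5 -0.2]
```

View pics/s22.png

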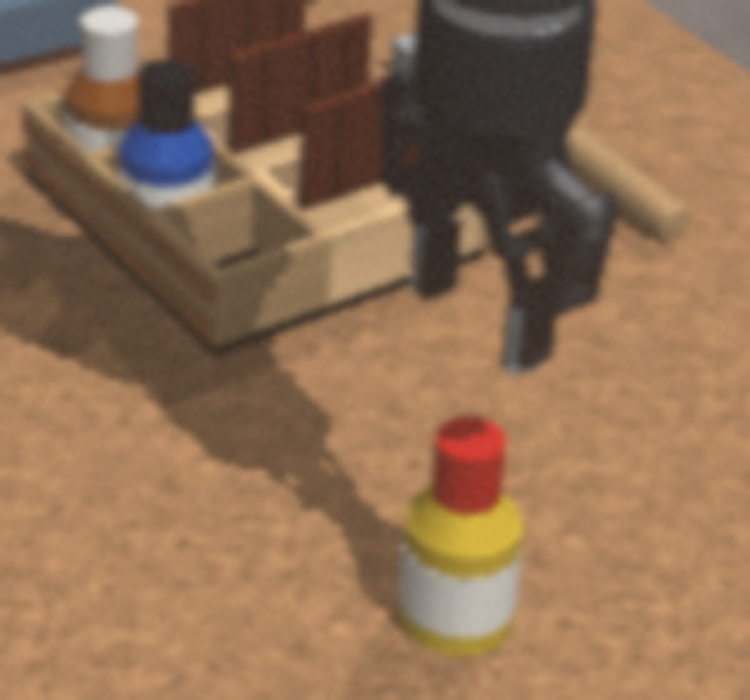

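>>> step_arm(xyz=[[-0.006,0.1,0],[-0.006,0.2,0],[-0.006,0.27,0],[-0.006,0.302,0],[-0.006,0.302,0],[-0.006,0.302,0]], rotation=[[0,0,0.003],[0,0,0.003],[0,0,0.003],[0,0,0.003],[0,0,0.003],[0,0,0.003]])

```text
clock: 44.0
tcp_pos: [0.4808, -0.4324, 0.251]
orientation: [-1.172, -1.265, 1.267]
contact_force: [-1.0, -0.8, -0.7]
grip_width: 0.0599
```

>>> step_arm(xyz=[[0,0,0],[0,0,0],[0,0,0],[0,0,0],[0,0,0],[0,0,0]], rotation=[[0,0,0],[0,0,0],[0,0,0],[0,0,0],[0,0,0],[0,0,0]], grip=1, force=40)

```text
clock: 44.75
tcp_pos: [0.4812, -0.4326, 0.252]
orientation: [-1.174, -1.266, 1.267]
contact_force: [0.3, 1.4, 6.9]
grip_width: 0.0331
```

>>> step_arm(xyz=[[0,-0.05,0],[0,-0.12,0],[0,-0.2,0],[0,-0.3,0],[0,-0.4,0],[0,-0.42,0],[0,-0.42,0]], rotation=[[0,0,0],[0,0,0],[0,0,0],[0,0,0],[0,0,0],[0,0,0],[0,0,0]])

```text
clock: 45.62
tcp_pos: [0.4809, -0.4322, 0.3782]
orientation: [-1.174, -1.266, 1.266]
contact_force: [-0.2, 0.5, -2.3]
grip_width: 0.033
```

```bash
python3 -c "
from loc import *
go([*cells[2],.38],JC)
f=grab('side');crop(f,200,150,350,300,5,'s23')"
```

```text
t 45.62 tcp [ 0.4809 -0.4322  0.3782] shift [ 0.935 -0.008 -0.175] turn [ 0.001  0.001 -0.001] w 0.033 q [ 0.3   0.49  0.47  1.68 -0.25  1.03  2.5 ] F [-0.2  0.5 -2.3]
```

View pics/s23.png

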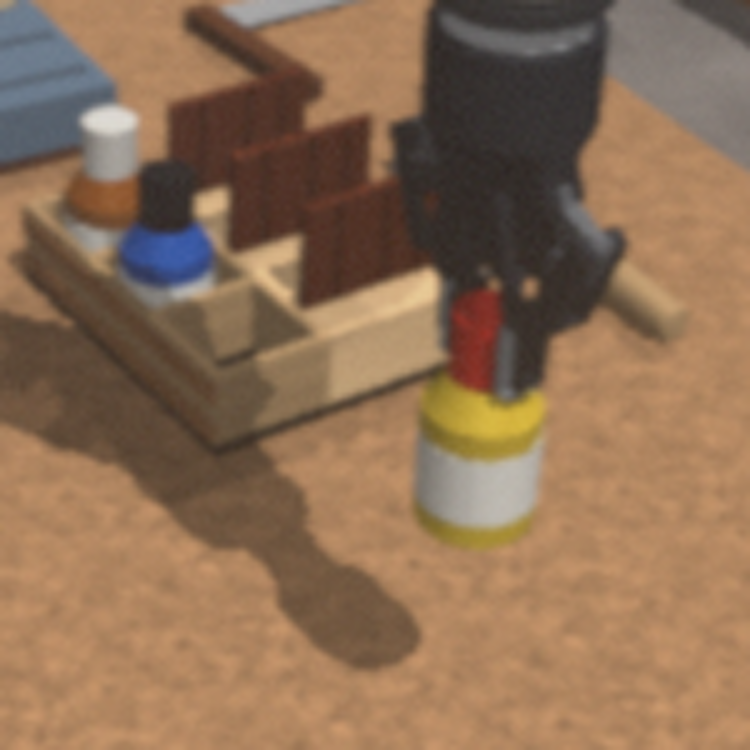

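>>> step_arm(xyz=[[0.1,-0.01,-0.02],[0.3,-0.01,-0.05],[0.5,-0.01,-0.09],[0.7,-0.01,-0.13],[0.88,-0.01,-0.16],[0.935,-0.01,-0.175],[0.935,0.0,-0.175],[0.935,0.06,-0.175],[0.935,0.11,-0.175],[0.935,0.14,-0.175],[0.935,0.14,-0.175]], rotation=[[0,0,0],[0,0,0],[0,0,0],[0,0,0],[0,0,0],[0,0,0],[0,0,0],[0,0,0],[0,0,0],[0,0,0],[0,0,0]])

```text
clock: 47.05
tcp_pos: [0.5112, -0.149, 0.3342]
orientation: [-1.172, -1.263, 1.266]
contact_force: [0.8, 0.1, -2.1]
grip_width: 0.0328
```

```bash
python3 -c "
from loc import *
go([*cells[2],.2605],JC)
f=grab('side');crop(f,180,120,330,270,5,'s24')
p=proj(f,[[*cells[2],.085]]);print((p-[180,120])*5+2)"
```

```text
t 47.05 tcp [ 0.5112 -0.149   0.3342] shift [ 0.001  0.246 -0.002] turn [-0.001 -0.    -0.001] w 0.0328 q [-0.16  0.34  0.4   1.99 -0.18  0.85  1.98] F [ 0.8  0.1 -2.1]
[[334.42368651 429.43821936]]
```

View pics/s24.png

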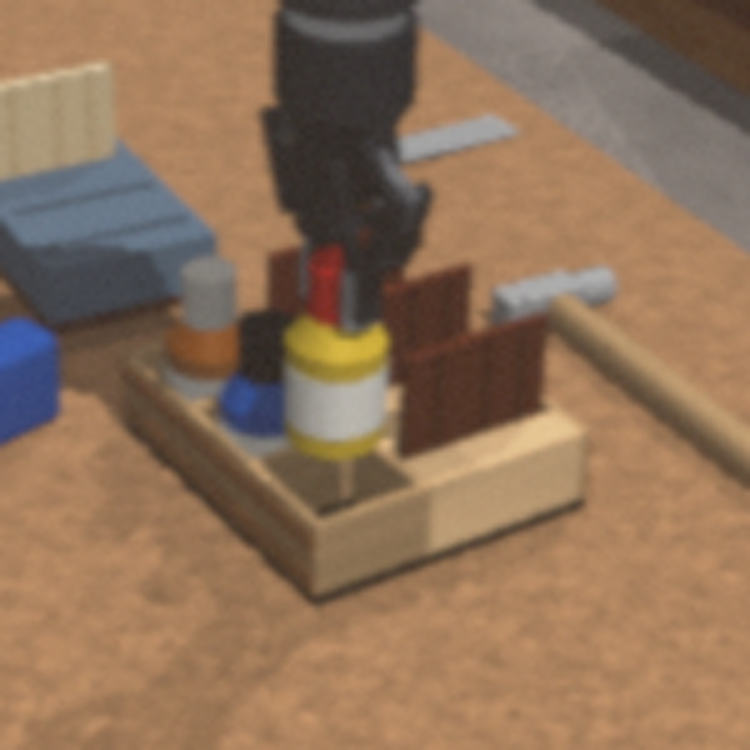

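>>> step_arm(xyz=[[0,0.05,0],[0,0.1,0],[0,0.15,0],[0,0.2,0],[0,0.23,0],[0,0.243,0],[0,0.249,0],[0,0.252,0],[0,0.253,0],[0,0.253,0]], rotation=[[0,0,0],[0,0,0],[0,0,0],[0,0,0],[0,0,0],[0,0,0],[0,0,0],[0,0,0],[0,0,0],[0,0,0]])

```text
clock: 48.35
tcp_pos: [0.5117, -0.149, 0.26]
orientation: [-1.173, -1.265, 1.265]
contact_force: [-1.9, 1.2, 5.7]
grip_width: 0.0331
```

Release, rise and move aside for a clear final view.

>>> step_arm(xyz=[[0,0,0],[0,0,0],[0,0,0],[0,0,0],[0,-0.1,0],[0,-0.2,0],[0,-0.4,0],[-0.2,-0.45,0],[-0.4,-0.45,0],[-0.6,-0.45,0],[-0.8,-0.45,0],[-0.8,-0.45,0]], rotation=[[0,0,0],[0,0,0],[0,0,0],[0,0,0],[0,0,0],[0,0,0],[0,0,0],[0,0,0],[0,0,0],[0,0,0],[0,0,0],[0,0,0]], grip=0.35)

```text
clock: 49.85
tcp_pos: [0.5277, -0.3937, 0.395]
orientation: [-1.179, -1.257, 1.263]
contact_force: [-0.1, 0.4, -0.5]
grip_width: 0.0557
```

```bash
python3 -c "
from loc import *
f=grab('side','sf');crop(f,150,120,350,270,4,'s25')
f=grab('top');crop(f,100,80,340,260,3,'t25')"
```

```text
(no output)
```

View pics/s25.png

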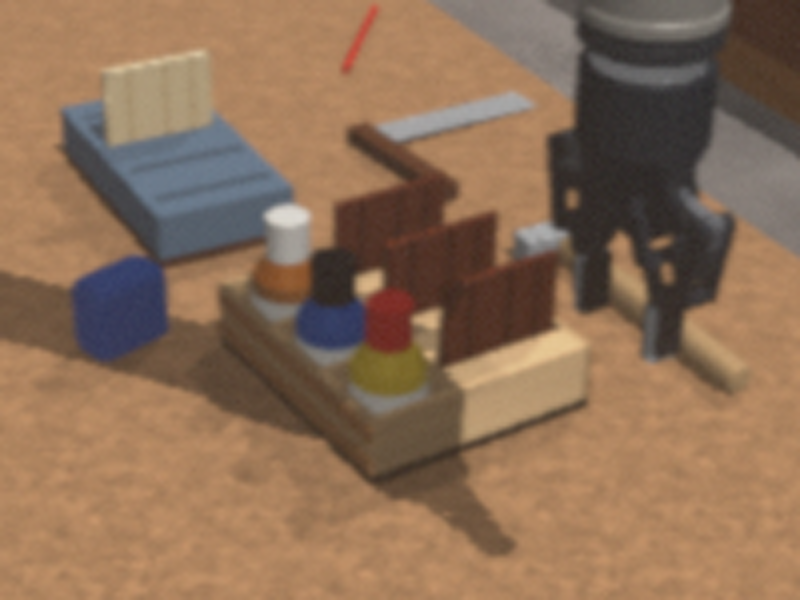

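View pics/t25.png

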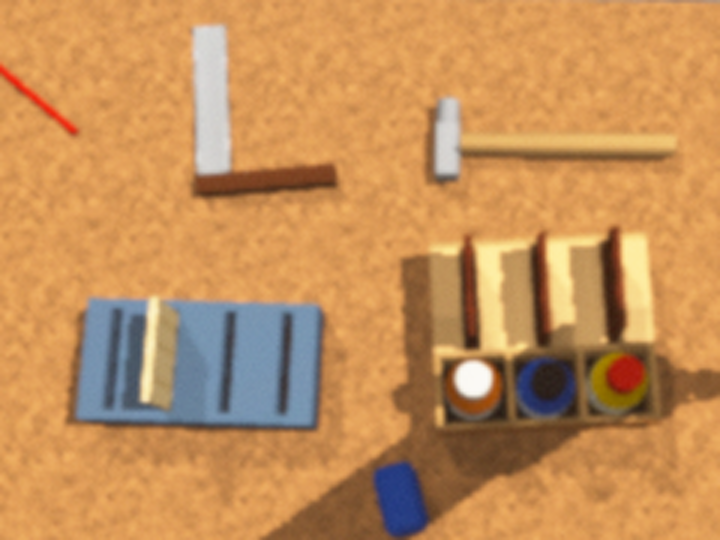

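All in place: three panels stand in their slots, three bottles are upright in their cells, and the light panel and bystanders have not moved. Handing in.

```bash
python3 -c "
from bench import r
print(r.hand_in())"
```

```text
the job is handed in; nothing more can be done
None
```

The crate is packed and the job was handed in at about 50 s of the 210 s allowed; hand-in reports no verdict.

- **Panels:** I slid all three dark panels up out of the rack, lowered each until it touched the slot floor (4–12 N), and released them one per slot.
- **Bottles:** I placed the amber, blue and yellow bottles upright by their caps, one per cell. The blue one was knocked about 3 cm aside during the panel work. I re-measured it before picking it up.
- **Last checks:** the final top and side pictures show three panels standing on edge in the slots and three bottles upright in the cells. The light panel is still in its groove, and the tape measure, try square and hammer look unmoved by eye. The gripper was clear of everything at hand-in.
- **Disagreements:** the two cameras differed by 3–5 mm on the blue and yellow bottles' caps, so I aimed between the two readings. The calibration is good to about 2 mm. No check failed.

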